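# Back off the core box clamp and grease its screw through the slanting nipple

## Robot

A 7-joint arm with a two-finger parallel gripper is mounted at the origin on the work surface. World frame = base frame: x ahead of the robot, y to its left, z up, the work surface at z = 0. Lengths are in m, angles in rad, forces in N, time in s.
With the tool pointing down it reaches from about 0.4 to 0.85 m from the base axis. Payload 10.4 kg.
Tool frame: the origin (TCP) lies between the finger pads; the fingertips stand 11 mm ahead of it and the grasp point (between the pads) lies 8 mm behind it; x points along the fingers, y is the direction in which the jaws open and shut, and the axes are right-handed (so a half turn about x gives the same grasp; the last joint's range is limited). The gripper opens to 87 mm and grips with 3 to 60 N. Pads are 19 mm wide; open, the fingers measure 117 mm over their backs; the gripper's body (75 mm by 190 mm) begins 51 mm behind the grasp point.
Start: joints at [-1.225, 0.332, -0.065, 1.46, 0.022, 1.35, -0.088], TCP at [0.225, 0.583, 0.199] pointing down, gripper open.
Joint ranges: [-2.6, 2.6], [-0.5, 2.12], [-1.47, 1.34], [0.16, 2.42], [-1.27, 4.41], [0.06, 2.06], [-2.6, 2.6]. Speed limits (rad/s): [2.22, 2.22, 2.79, 2.79, 3.14, 3.14, 3.14].

## Interface

Orientations are given as a unit quaternion [x, y, z, w].
In Python, from bench import r, cams, ticket gives the robot as it stands. The module is installed in compiled form; this text tells all that it offers.
- The arm moves only by the tool drive_tool, never from a script. Its argument "moves" is text: rows parted by semicolons, each of 5 numbers parted by spaces: the shift along the world's x, y, z in m, then the turn about the world's z in degrees, then the closure, from 0 (fully open) to 1 (shut). In form: x y z twist grip; .... A call has 1 to 20 rows; each row shifts and turns the commanded pose from where the row before left it; what a row does not reach is not made up. A row lasts 1/8 s, in which the tool goes at most 62.5 mm and 10.7 degrees, less where a joint would pass 70% of its speed; a pose out of reach is approached as far as the arm can. A call is refused whole if a number of a shift passes 0.0625 or a number of a turn 10.7, either way. A call with a gripper value outside its range is refused whole. The fingers move at their own pace and stop on an object; "newtons" is the grip in N (left out, the last holds). Time passes only in rows, so rows that do not move let the fingers close. It gives the time, the measured TCP pose, the force and the opening at its end, in the units of the state.
- r.read_state(): the state, without advancing time (a new reading comes with each control period).
- cams.camera(name): name is "side" or "top"; returns a dict with "color" (480x640x3 uint8, red, green, blue), "fx", "fy", "cx", "cy" (pixels), "distortion" ([k1, k2, p1, p2, k3] as OpenCV has them; the pictures are not rectified), "extrinsics" (4x4, takes a point from camera to world coordinates). Camera axes: x right, y down, z forward; pixel columns grow to the right and rows downward; lengths in m; the calibration is good to about 2 mm. A picture is of the moment at which its call begins. There is no depth.
- ticket.close_job(): hands the job in, once; it reports no verdict.
The state is a dict: "time": time; "joint_positions": joint angles; "joint_vel": joint speeds; "joint_torque": joint torques, N m; "ee_pos": TCP position; "eef_rot": TCP orientation; "ft_force": force on the tool from outside, world axes, zero at the start; "torque": the same for the moment, N m; "width": finger opening in m.
Only numpy, scipy, OpenCV 4.12 (cv2) and the standard library are available. Lean on these libraries where they do the work, as an engineer would, in place of code of your own. Each camera call takes 0.05 s, during which the arm holds its last target.

## Task

Grease the screw of the core box clamp: first take the load off its thread by turning the screw's cross bar from upright round to level, its upper end coming down on the side the nipple leans to. Then take the push grease gun out of its block, press its coupler squarely onto the slanting nipple on the clamp until it snaps on, and push the gun on, most of the way in against its spring. Finish holding it pushed in like that, and leave the core box and the loose pieces where they are.

Things in the scene. Friction and masses are not known exactly. Their poses are not given: they have to be found in the camera images.
- clamp: Dark cast iron bench clamp, a 216 mm C-frame bolted down by its spine, opening upward; fixed. Origin: centre of its underside, on the bench. Its screw lies level along y, 75 mm up. At the -y end the round screw boss (52 mm diameter, y -100 to -64 mm), at the +y end the anvil (y 69 to 99, 112 mm high); the closed core box sits between. Feet reach 55 mm each way in x.
- bar_pivot (a point): Centre of the steel cross bar of the clamp screw (clamp frame: x 0, y -145, z 75 mm; 45 mm outside the boss). The bar turns in the clamp's x-z plane: 10 mm thick, reaching 60 mm each way, 15 mm ball ends, through a 28 mm thick screw head that spans 15 mm either side along the screw. z axis: along the bar (up at joint value 0); y: along the screw to the boss.
- screw_bar (a joint): Turn of the clamp screw with its bar, rad. 0: bar upright; it starts within 0.3 of that. Grows as the screw is backed off: the bar's upper end swings down on the clamp's -x side, where the nipple leans; 1.57 is level. Stops at -0.5 (tight) and 6.0. Stiff (0.15 N m, about 3 N near the bar's end), stays where it is left.
- nipple: Steel grease nipple, fixed in the clamp's round boss. Origin: centre of its 10 mm ball head, 112 mm above the bench (clamp frame: x -21.5, y -82 mm). z: the nipple's own axis pointing out, leaning 30 degrees from upright towards the clamp's -x side. Below the ball a 6 mm neck, then from 10 mm below the ball's centre a 16 mm hexagon.
- gun_block: Dark wooden block, 90 x 90 x 72 mm high, with an upright 28 mm bore through its middle in which the grease gun stands nose down. Origin: centre of its underside. Fixed.
- grease_gun: Push-type hand grease gun, aluminium barrel, steel nose, 137 mm long, about 0.35 kg. Origin: on its axis at the underside of the barrel's flange, which rests on the block; z along the gun away from the nose. From the origin up: flange 42 mm diameter, 10 mm thick; round grip 32 mm diameter to 68 mm; end cap 35 mm to 76 mm. The nose reaches 61 mm below the origin.
- coupler_tube (a joint): How far the nose is pushed up into the barrel, m: 0 extended (rest), 0.016 hard stop. A spring pushes it out: 12 N to start it moving, 17.6 N at the stop.
- coupler_seat (a point): Point on the gun's axis in its coupler where the ball's centre sits when snapped on: 54 mm below the gun's origin with the nose extended (moves with the nose); z along the gun away from the nose. Coupler 22 mm diameter, mouth 7 mm below this point. Spring jaws meet the ball 8 mm before the seat, open at about 9 N and pull it home from 3.5 mm.
- core_box: Closed split pine core box with a brass vent rod (6 mm, 48 mm tall) standing in its top, in the clamp: 130 (x) x 100 (y) x 84 mm, origin at the centre of its underside, 24 mm above the bench. Leave it alone.
- core_print: Squat grey ceramic core print, 56 mm diameter, 32 mm high, standing on the bench; origin at the centre of its underside. Leave it alone.
- strike_bar: Steel strike-off bar, 30 x 260 x 8 mm, lying flat along its y axis; origin at the centre of its underside. Leave it alone.
- dowel_a: Cast iron alignment dowel, 16 mm diameter, 40 mm high, standing on the bench; origin at the centre of its underside. Leave it alone.
- dowel_b: Second alignment dowel, the same as the first. Leave it alone.
Not all that is in view belongs to the job. Of the things that look like the grease_gun, the largest one is meant.

How it is judged:
On the way, in this order (a step that is already met when the one before it is completed fails the run):
1. the screw's bar is turned from upright to level (within 15 degrees, or farther) (value of joint screw_bar above 1.3 rad), for 0.2 s.
2. the coupler has snapped onto the nipple, squarely (distance between coupler_seat and nipple below 0.003 m and angle between the z axis of grease_gun and the z axis of nipple, either way round below 0.14 rad), for 0.05 s.
At the end, for the whole second after the job is handed in: Clamp bar level (at most 15 degrees short, or farther); coupler seat within 3 mm of the nipple's ball centre and gun within 8 degrees of its axis; the robot holds the gun pushed in at least 10 of its 16 mm, bearing on the nipple with over 8 N. Box and loose pieces moved under 30 mm (all of step 2 and value of joint screw_bar above 1.3 rad and value of joint coupler_tube above 0.01 m and contact force between grease_gun and nipple above 8 N and contact force between the fingers and grease_gun above 2 N); the arm keeps its last pose, push and grip.
It fails at once if the core box or a loose piece on the bench is shifted by more than 30 mm (distance of any of core_box, core_print, strike_bar, dowel_a, dowel_b from where it was at the start of the episode above 0.03 m).
It also fails if it takes over 51 s, if anything falls off the work surface, if the arm or the gripper's body presses on something with over 40 N, if the wrist force passes 120 N, or if a joint passes its speed limit or range.

## Working session

There is one attempt and no reset: what is moved stays moved. The work goes in short steps, Python scripts to look and compute and a tool call to move; the robot and the scene stay as the last step left them, time stands still between calls to the robot, and variables do not carry over. Pictures are saved under pics/ and viewed, and the job is handed in when it is done.

Besides the shell and the picture viewer there is one more tool, called after ">>>" as a command line: name --argument value ..., lists and objects as JSON in quotes. drive_tool: Moves the arm, as the interface text tells. Its arguments: {"type":"object","properties":{"moves":{"type":"string"},"newtons":{"type":"number"}},"required":["moves"]}

```bash
mkdir -p pics; ls; cat > h.py <<'E'
import numpy as np, cv2
from bench import r, cams, ticket
def snap(n,tag):
    c=cams.camera(n); cv2.imwrite(f'pics/{tag}_{n}.png',c['color'][:,:,::-1]); np.savez(f'pics/{tag}_{n}.npz',**{k:np.array(v) for k,v in c.items()}); return c
def load(tag,n): return np.load(f'pics/{tag}_{n}.npz')
def K(c): return np.array([[c['fx'],0,c['cx']],[0,c['fy'],c['cy']],[0,0,1.]])
def ray(c,uv):
    p=cv2.undistortPoints(np.array([[uv]],float),K(c),np.array(c['distortion'],float))[0,0]
    T=np.array(c['extrinsics']); return T[:3,3], T[:3,:3]@np.array([p[0],p[1],1.])
def atz(c,uv,z):
    o,d=ray(c,uv); return o+d*(z-o[2])/d[2]
def proj(c,P):
    T=np.linalg.inv(np.array(c['extrinsics'])); rv=cv2.Rodrigues(T[:3,:3])[0]
    return cv2.projectPoints(np.array(P,float).reshape(-1,3),rv,T[:3,3],K(c),np.array(c['distortion'],float))[0][:,0]
def tri(l):
    A=np.zeros((3,3));b=np.zeros(3)
    for c,uv in l:
        o,d=ray(c,uv); d=d/np.linalg.norm(d); M=np.eye(3)-np.outer(d,d); A+=M;b+=M@o
    return np.linalg.solve(A,b)
E
python3 - <<'E'
from h import *
np.set_printoptions(precision=4,suppress=True)
for n in('side','top'):
    c=snap(n,'a'); print(n,c['fx'],c['fy'],c['cx'],c['cy'],c['distortion']);print(c['extrinsics'])
print(r.read_state())
E
```

```text
pics
side 476.2511711068193 476.2511711068193 320.9976903207733 240.30988100278861 [-0.0061  0.      0.      0.      0.    ]
[[ 0.8401 -0.3366  0.4254  0.1991]
 [-0.5425 -0.5211  0.6589 -0.5996]
 [-0.0002 -0.7843 -0.6203  0.6451]
 [ 0.      0.      0.      1.    ]]
top 535.9201565811398 535.9201565811398 319.43027718709783 240.71673737250205 [-0.1228  0.      0.      0.      0.    ]
[[-0.0246 -0.9906  0.1344  0.4003]
 [-0.9997  0.025   0.0016 -0.0387]
 [-0.005  -0.1343 -0.9909  1.1377]
 [ 0.      0.      0.      1.    ]]
{'time': 0.1, 'joint_positions': array([-1.2246,  0.3328, -0.0647,  1.4608,  0.0216,  1.3499, -0.0885]), 'joint_vel': array([-0.0009,  0.0012, -0.    , -0.0001,  0.0003,  0.    ,  0.0006]), 'joint_torque': array([  0.0013, -62.4548,   0.0243, -39.0716,  -0.0614,   0.0367,
         0.    ]), 'ee_pos': array([0.2252, 0.5826, 0.198 ]), 'eef_rot': array([ 0.1292,  0.6952, -0.1301,  0.6951]), 'ft_force': array([ 0.9665, -0.0851,  0.3205]), 'torque': array([-0.0182,  0.0036,  0.0401]), 'width': 0.08682442953143857}
```

View pics/a_side.png

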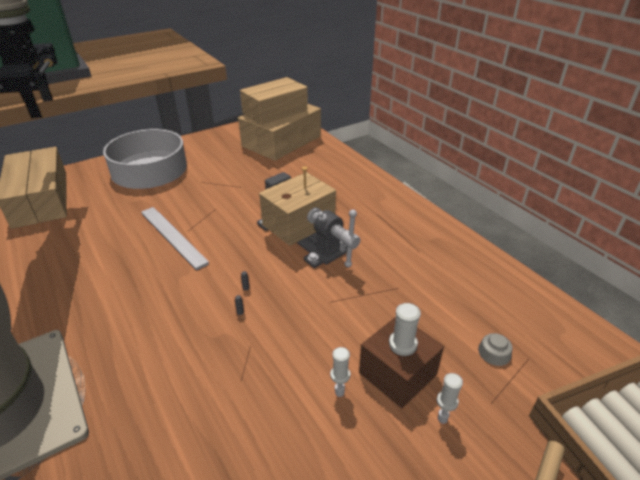

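View pics/a_top.png

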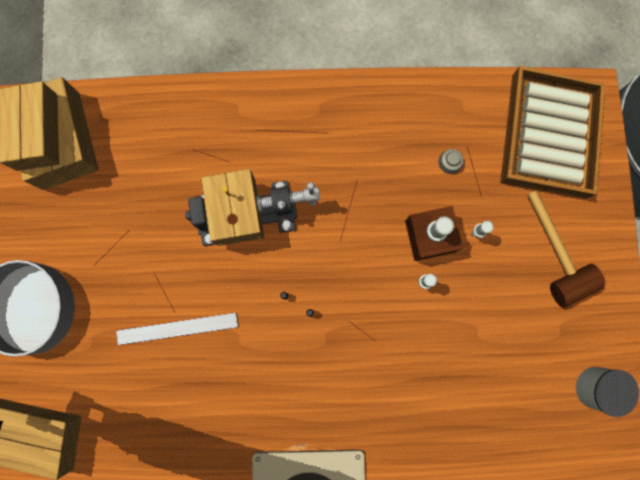

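```bash
python3 - <<'E'
import cv2
def crop(f,x,y,w,h,s,o):
    i=cv2.imread(f)[y:y+h,x:x+w]; cv2.imwrite(o,cv2.resize(i,None,fx=s,fy=s,interpolation=cv2.INTER_CUBIC))
crop('pics/a_side.png',250,160,130,110,6,'pics/c1.png')
crop('pics/a_top.png',180,160,150,100,5,'pics/c2.png')
crop('pics/a_side.png',320,290,150,140,4,'pics/c3.png')
crop('pics/a_top.png',395,195,110,100,5,'pics/c4.png')
E
```

```text
(no output)
```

View pics/c1.png

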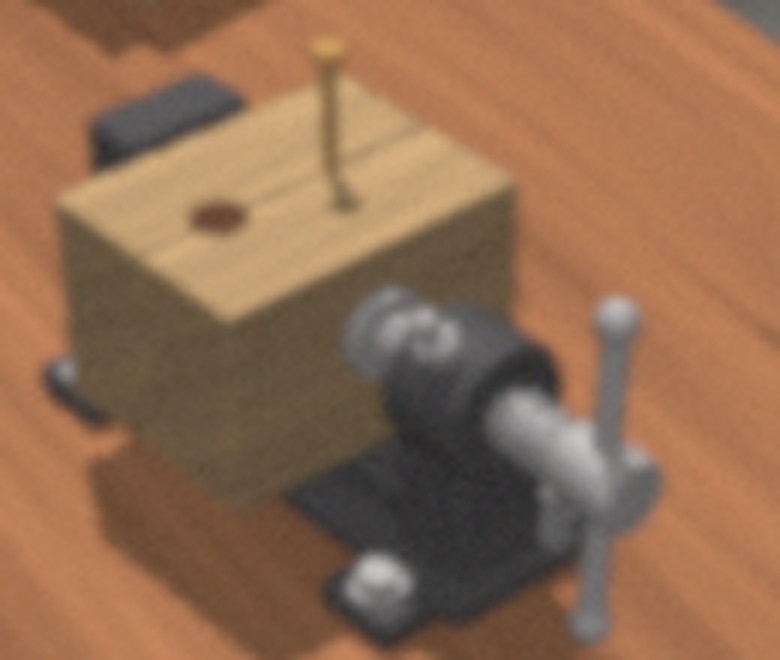

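View pics/c2.png

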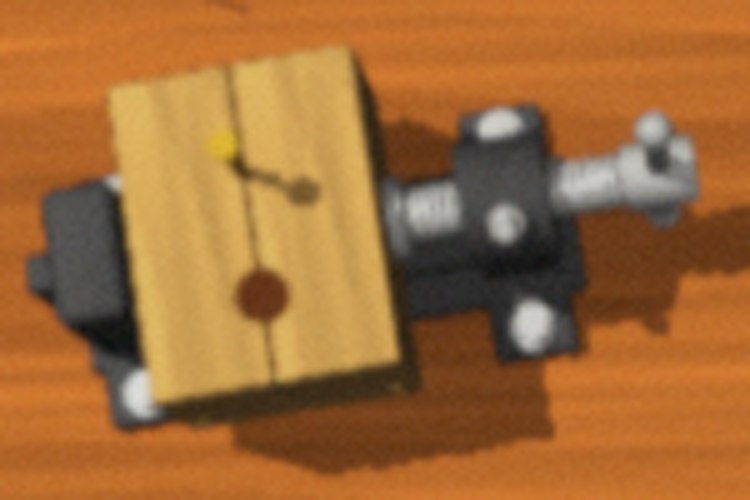

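View pics/c3.png

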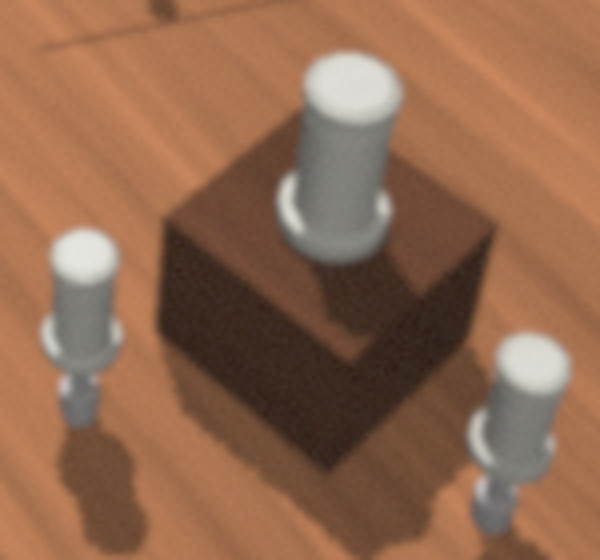

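View pics/c4.png

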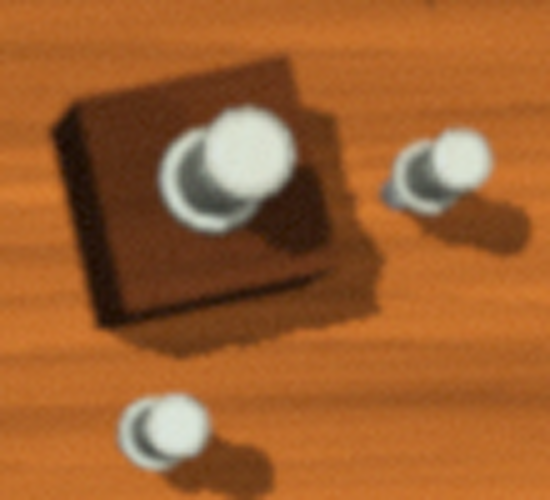

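```bash
cat > fit.py <<'E'
from h import *
from scipy.optimize import least_squares
np.set_printoptions(precision=4,suppress=True)
S=load('a','side');T=load('a','top')
nip=[(S,(322.5,215)),(T,(281,204.4))]
b1=[(S,(352.8,213)),(T,(310.6,185.4))]; b2=[(S,(348.3,264.5)),(T,(312.6,202.6))]
for n,l in (('nip',nip),('b1',b1),('b2',b2)): 
    P=tri(l); print(n,P,[proj(c,P)[0]-uv for c,uv in l])
print('mid',(tri(b1)+tri(b2))/2, np.linalg.norm(tri(b1)-tri(b2)))
print('nip at z=.112',atz(*nip[0],.112),atz(*nip[1],.112))
bt=[(202,177.6),(250,169.4),(260.4,231.6),(211.6,240)]
C=np.array([atz(T,p,.108) for p in bt]); print('box',C,C.mean(0),np.linalg.norm(np.diff(C,axis=0),axis=1))
for p in [(260,194.2),(288,213.3),(335.8,190.8)]: print(atz(S,p,.108))
def model(p):
    x,y,w,q,L=p; R=np.array([[np.cos(w),-np.sin(w),0],[np.sin(w),np.cos(w),0],[0,0,1]])
    f=lambda v:R@np.array(v)+[x,y,0]
    return f([-.0215,-.082,.112]),f([-L*np.sin(q),-.145,.075+L*np.cos(q)]),f([L*np.sin(q),-.145,.075-L*np.cos(q)])
def res(p):
    e=[]
    for P,l in zip(model(p),(nip,b1,b2)):
        for c,uv in l: e+=list(proj(c,P)[0]-uv)
    return e
s=least_squares(res,[.47,.05,.1,0,.055]); print(s.x,np.degrees(s.x[2]),s.fun.round(1)); print(model(s.x))
# block & gun
bc=[(77/5+395,103/5+195),(290/5+395,58/5+195),(330/5+395,268/5+195),(128/5+395,308/5+195)]
C=np.array([atz(T,p,.072) for p in bc]); print('block',C,C.mean(0),np.linalg.norm(np.diff(C,axis=0),axis=1))
print('side corners',[atz(S,(320+a/4,290+b/4),.072) for a,b in((165,220),(353,362),(493,228))])
print('cap top .148:',atz(T,(395+250/5,195+153/5),.148),atz(S,(320+352/4,290+88/4),.148))
print('flange top .082', atz(T,(395+210/5,195+179/5),.082),atz(S,(320+335/4,290+207/4),.082))
for n,a,b in(('d1',(395+175/5,195+427/5),(320+84/4,290+257/4)),('d2',(395+462/5,195+160/5),(320+533/4,290+363/4))): print(n,tri([(T,a),(S,b)]))
E
python3 fit.py
```

```text
nip [0.6135 0.0366 0.1076] [array([ 0.0905, -0.0167]), array([-0.0387,  0.083 ])]
b1 [ 0.6428 -0.0225  0.1361] [array([ 0.354 , -0.0716]), array([-0.1594,  0.3116])]
b2 [ 0.6355 -0.0244  0.0137] [array([-0.0957,  0.0179]), array([ 0.0404, -0.082 ])]
mid [ 0.6391 -0.0234  0.0749] 0.12265748650470411
nip at z=.112 [0.61   0.0314 0.112 ] [0.6128 0.0362 0.112 ]
box [[0.6724 0.1933 0.108 ]
 [0.6862 0.0972 0.108 ]
 [0.5607 0.0775 0.108 ]
 [0.5466 0.1732 0.108 ]] [0.6165 0.1353 0.108 ] [0.097  0.127  0.0968]
[0.5448 0.1689 0.108 ]
[0.5594 0.0777 0.108 ]
[0.6841 0.0945 0.108 ]
[ 0.625   0.1201  0.0988 -0.0548  0.0619] 5.6610542002422255 [-0.6 -1.5 -0.1  0.5  0.7  0.   0.5  0.3  0.1  0.1  0.1 -0.3]
(array([0.6117, 0.0364, 0.112 ]), array([ 0.6427, -0.0238,  0.1368]), array([ 0.6359, -0.0245,  0.0132]))
block [[ 0.5915 -0.2224  0.072 ]
 [ 0.6081 -0.3109  0.072 ]
 [ 0.5215 -0.3221  0.072 ]
 [ 0.5075 -0.2391  0.072 ]] [ 0.5572 -0.2736  0.072 ] [0.09   0.0873 0.0843]
side corners [array([ 0.5045, -0.2392,  0.072 ]), array([ 0.5224, -0.3263,  0.072 ]), array([ 0.6063, -0.3097,  0.072 ])]
cap top .148: [ 0.5572 -0.274   0.148 ] [ 0.5547 -0.2756  0.148 ]
flange top .082 [ 0.5575 -0.2729  0.082 ] [ 0.5564 -0.2752  0.082 ]
d1 [ 0.4581 -0.2511  0.0946]
d2 [ 0.5602 -0.3715  0.0962]
```

```bash
cat > fit2.py <<'E'
from h import *
import sys
np.set_printoptions(precision=4,suppress=True)
from scipy.spatial.transform import Rotation as R
print(R.from_quat(r.read_state()['eef_rot']).as_matrix())
def draw(x,y,wd,q,tag,o):
    w=np.radians(wd); M=R.from_euler('z',w).as_matrix(); f=lambda v:np.array(v)@M.T+[x,y,0]
    t=np.linspace(0,2*np.pi,40)
    curves=[]
    for yy in(-.1,-.064): curves.append([( .026*np.cos(a),yy,.075+.026*np.sin(a)) for a in t])
    n=np.array([-.0215,-.082,.112]);
    ax=np.array([-.5,0,np.cos(np.pi/6)]);u=np.array([0,1.,0]);v=np.cross(ax,u)
    curves.append([n+.005*(np.cos(a)*u+np.sin(a)*v) for a in t])
    curves.append([n-.01*ax+.008*(np.cos(a)*u+np.sin(a)*v) for a in t])
    curves.append([n-.01*ax,n+.005*ax])
    d=np.array([-np.sin(q),0,np.cos(q)]);p=np.array([0,-.145,.075]); curves.append([p-.0*d-.0615*d,p+.0615*d]); curves.append([p,[0,-.06,.075]])
    for ym in(.069,.099): pass
    curves.append([(-.055,-.1,0),(.055,-.1,0)])
    b=[(-.065,-.05,.108),(.065,-.05,.108),(.065,.05,.108),(-.065,.05,.108),(-.065,-.05,.108)];curves.append(b)
    for n_,(cx,cy,cw,ch) in (('side',(250,160,130,110)),('top',(180,160,150,100))):
        c=load(tag,n_); s=6 if n_=='side' else 5
        im=cv2.resize(c['color'][cy:cy+ch,cx:cx+cw,::-1],None,fx=s,fy=s,interpolation=cv2.INTER_CUBIC)
        for k in curves:
            P=(proj(c,f(np.array(k)))-[cx,cy]+.5)*s-.5
            cv2.polylines(im,[P.astype(int).reshape(-1,1,2)],False,(0,255,0),1)
        cv2.imwrite(f'pics/{o}_{n_}.png',im)
if __name__=='__main__': draw(.6180,.1202,8.2,-.0548,'a','ov')
E
python3 fit2.py
```

```text
[[-0.0004  0.3605  0.9328]
 [-0.0012  0.9328 -0.3605]
 [-1.     -0.0013  0.0001]]
```

View pics/ov_side.png

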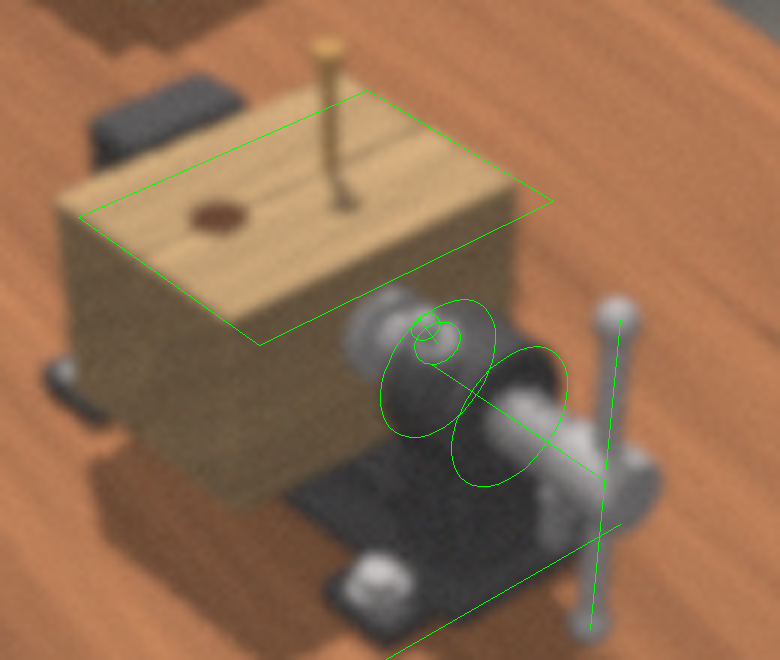

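View pics/ov_top.png

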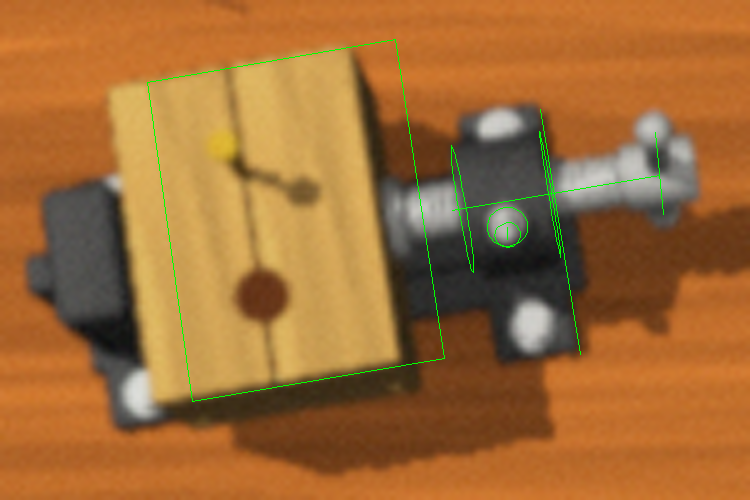

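>>> drive_tool --moves "0.0323 -0.043 0.004 2.1 1;0.0323 -0.043 0.004 2.1 1;0.0323 -0.043 0.004 2.1 1;0.0323 -0.043 0.004 2.1 1;0.0323 -0.043 0.004 2.1 1;0.0323 -0.043 0.004 2.1 1;0.0323 -0.043 0.004 2.1 1;0.0323 -0.043 0.004 2.1 1;0.0323 -0.043 0.004 2.1 1;0.0323 -0.043 0.004 2.1 1;0.0323 -0.043 0.004 2.1 1;0.0323 -0.043 0.004 2.1 1;0.0323 -0.043 0.004 2.1 1;0.0323 -0.043 0.004 2.1 1;0 0 0 0 1;0 0 0 0 1" --newtons 20

```text
time: 2.1
ee_pos: [0.6773, -0.0186, 0.254]
eef_rot: [-0.051, 0.706, 0.051, 0.705]
ft_force: [-0.4, 0.2, 0.0]
width: 0.0003
```

>>> drive_tool --moves "0 0 -0.041 0 1;0 0 -0.041 0 1;0 0 -0.041 0 1;0 0 0 0 1"

```text
time: 2.6
ee_pos: [0.675, -0.0169, 0.1289]
eef_rot: [-0.051, 0.707, 0.052, 0.703]
ft_force: [-0.3, 0.1, 0.7]
width: 0.0006
```

```bash
python3 - <<'E'
from h import *
for n,(x,y,w,hh) in(('side',(250,120,160,150)),('top',(180,120,200,130))):
    c=snap(n,'b'); cv2.imwrite(f'pics/b2_{n}.png',cv2.resize(c['color'][y:y+hh,x:x+w,::-1],None,fx=4,fy=4,interpolation=cv2.INTER_CUBIC))
E
```

```text
(no output)
```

View pics/b2_side.png

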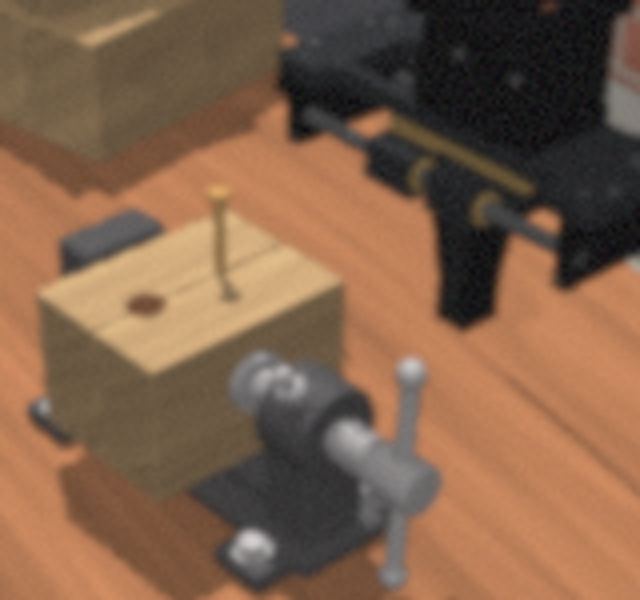

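View pics/b2_top.png

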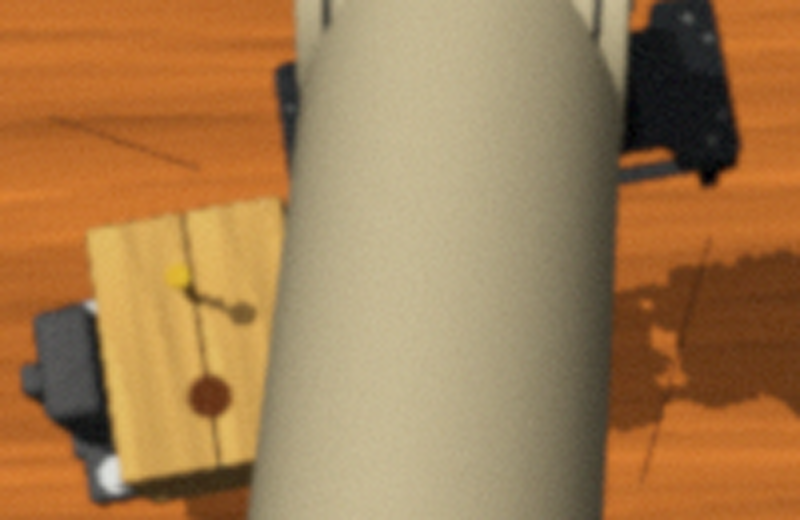

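```bash
python3 - <<'E'
from h import *
S=load('b','side')
for p in [(.675,-.017,.118),(.665,-.019,.118),(.6427,-.0238,.1368)]: print((proj(S,p)[0]-[250,120])*4)
print(r.read_state()['ee_pos'])
E
```

```text
[458.79403828 376.26271133]
[444.51720081 384.86809892]
[414.15110132 371.99974518]
[ 0.67781533 -0.01793486  0.13338483]
```

```bash
python3 - <<'E'
from h import *
S=snap('side','b3')
x,y,w,hh=250,90,160,150
im=cv2.resize(S['color'][y:y+hh,x:x+w,::-1],None,fx=4,fy=4,interpolation=cv2.INTER_CUBIC)
T=np.array([.677,-.018,.131]); ya=np.array([-.1426,.99,0]); xa=np.array([.99,.1426,0])
def line(ps,col):
    P=(proj(S,ps)-[x,y])*4; cv2.polylines(im,[P.astype(int).reshape(-1,1,2)],False,col,1)
def box(hx,hy,z0,z1,col):
    for z in(z0,z1): line([T+a*hx*xa+b*hy*ya+[0,0,z] for a,b in((1,1),(1,-1),(-1,-1),(-1,1),(1,1))],col)
    for a,b in((1,1),(1,-1),(-1,-1),(-1,1)): line([T+a*hx*xa+b*hy*ya+[0,0,z0],T+a*hx*xa+b*hy*ya+[0,0,z1]],col)
box(.0095,.015,-.011,.059,(0,255,0)); box(.0375,.095,.059,.1,(0,0,255))
cv2.imwrite('pics/b3z.png',im); print(r.read_state()['ee_pos'],r.read_state()['joint_positions'])
E
```

```text
[ 0.67844528 -0.01826543  0.13418374] [-0.29381414  0.49881319  0.35869356  1.40663864 -0.17761345  1.26505182
  1.79376715]
```

View pics/b3z.png

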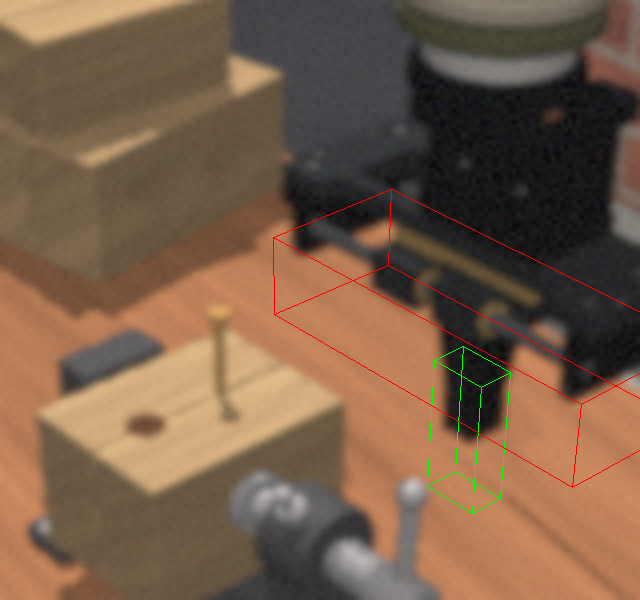

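```bash
python3 - <<'E'
from h import *
S=load('b','top')
x,y,w,hh=180,80,200,150
im=cv2.resize(S['color'][y:y+hh,x:x+w,::-1],None,fx=4,fy=4,interpolation=cv2.INTER_CUBIC)
T=np.array([.677,-.018,.131]); ya=np.array([-.1426,.99,0]); xa=np.array([.99,.1426,0])
def line(ps,col):
    P=(proj(S,ps)-[x,y])*4; cv2.polylines(im,[P.astype(int).reshape(-1,1,2)],False,col,1)
def box(hx,hy,z0,z1,col):
    for z in(z0,z1): line([T+a*hx*xa+b*hy*ya+[0,0,z] for a,b in((1,1),(1,-1),(-1,-1),(-1,1),(1,1))],col)
    for a,b in((1,1),(1,-1),(-1,-1),(-1,1)): line([T+a*hx*xa+b*hy*ya+[0,0,z0],T+a*hx*xa+b*hy*ya+[0,0,z1]],col)
box(.0095,.015,-.011,.059,(0,255,0)); box(.0375,.095,.059,.1,(0,0,255))
cv2.imwrite('pics/b4z.png',im)
E
```

```text
(no output)
```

View pics/b4z.png

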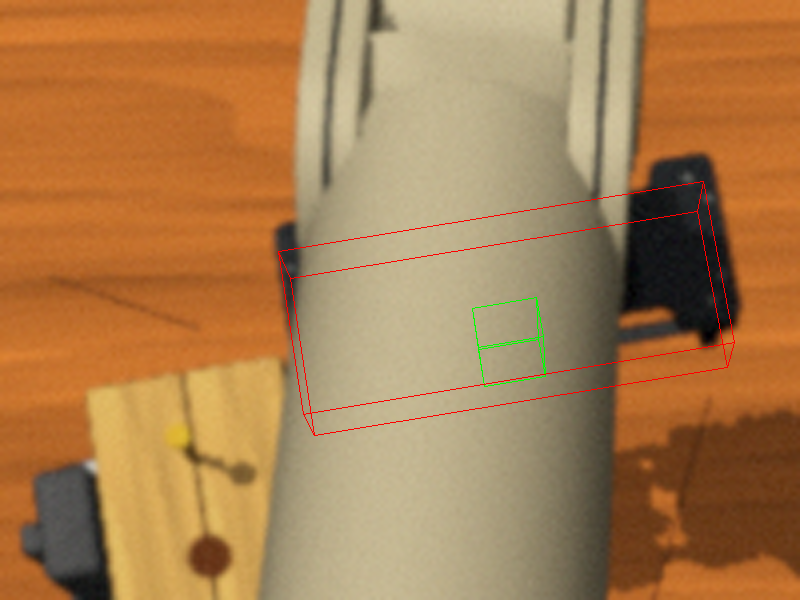

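```bash
cat > tool.py <<'E'
from h import *
def ov(tag,T,yaw,out,half=.015,crops=None,s=4):
    T=np.array(T);a=np.radians(yaw);ya=np.array([np.cos(a),np.sin(a),0]);xa=np.array([np.sin(a),-np.cos(a),0])
    for n,(x,y,w,hh) in (crops or {'side':(250,90,160,150),'top':(180,80,200,150)}).items():
        S=load(tag,n)
        im=cv2.resize(S['color'][y:y+hh,x:x+w,::-1],None,fx=s,fy=s,interpolation=cv2.INTER_CUBIC)
        def line(ps,col):
            P=(proj(S,ps)-[x,y]+.5)*s-.5; cv2.polylines(im,[P.astype(int).reshape(-1,1,2)],False,col,1)
        def box(hx,hy,z0,z1,col):
            for z in(z0,z1): line([T+p*hx*xa+q*hy*ya+[0,0,z] for p,q in((1,1),(1,-1),(-1,-1),(-1,1),(1,1))],col)
            for p,q in((1,1),(1,-1),(-1,-1),(-1,1)): line([T+p*hx*xa+q*hy*ya+[0,0,z0],T+p*hx*xa+q*hy*ya+[0,0,z1]],col)
        box(.0095,half,-.011,.059,(0,255,0)); box(.0375,.095,.059,.1,(0,0,255))
        cv2.imwrite(f'pics/{out}_{n}.png',im)
E
python3 - <<'E'
from tool import *
ov('b',[.677,-.018,.169],98.2,'t1')
a=cv2.imread('pics/t1_side.png');b=cv2.imread('pics/t1_top.png')
cv2.imwrite('pics/t1.png',cv2.resize(np.hstack([a,b]),None,fx=.55,fy=.55,interpolation=cv2.INTER_AREA))
E
```

```text
(no output)
```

View pics/t1.png

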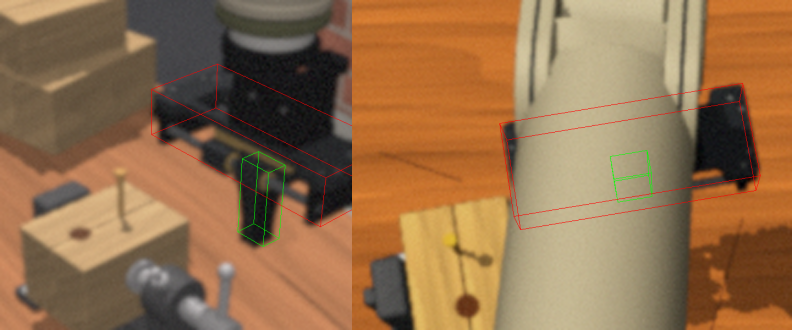

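```bash
python3 - <<'E'
from h import *
S=load('a','side')
im=S['color'][0:150,0:150,::-1]; im=cv2.resize(im,None,fx=4,fy=4,interpolation=cv2.INTER_CUBIC)
ya=np.array([.3605,.9328,0]);T=np.array([.2252,.5826,.198])
for dz,col in((0,(0,255,0)),(.038,(0,0,255))):
    for sgn in(1,-1):
        P=proj(S,[T+sgn*.044*ya+[0,0,dz-.011],T+sgn*.044*ya+[0,0,dz+.059]])*4
        cv2.line(im,tuple(P[0].astype(int).tolist()),tuple(P[1].astype(int).tolist()),col,1)
cv2.imwrite('pics/i1.png',im)
E
```

```text
(no output)
```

View pics/i1.png

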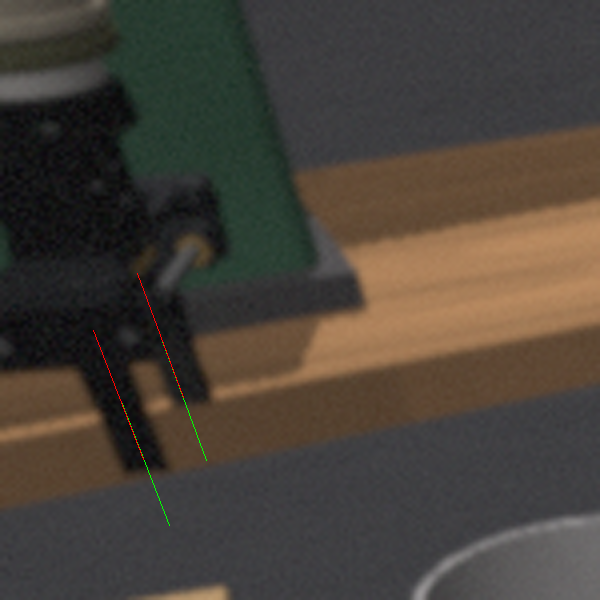

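>>> drive_tool --moves "0 0 -0.018 0 1;0 0 -0.018 0 1;-0.0117 -0.0017 0 0 1;-0.0116 -0.0017 0 0 1;-0.0067 -0.001 0 0 1;-0.0067 -0.0009 -0.0005 0 1;-0.0064 -0.0009 -0.002 0 1;-0.0063 -0.0009 -0.0025 0 1;0 0 0 0 1;0 0 0 0 1"

```text
time: 4.0
ee_pos: [0.6277, -0.0263, 0.0906]
eef_rot: [-0.051, 0.706, 0.051, 0.705]
ft_force: [0.9, 0.7, 2.1]
width: 0.0004
```

```bash
python3 - <<'E'
from h import *
for n,(x,y,w,hh) in(('side',(250,120,160,150)),):
    c=snap(n,'d'); cv2.imwrite(f'pics/d2_{n}.png',cv2.resize(c['color'][y:y+hh,x:x+w,::-1],None,fx=4,fy=4,interpolation=cv2.INTER_CUBIC))
E
```

```text
(no output)
```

View pics/d2_side.png

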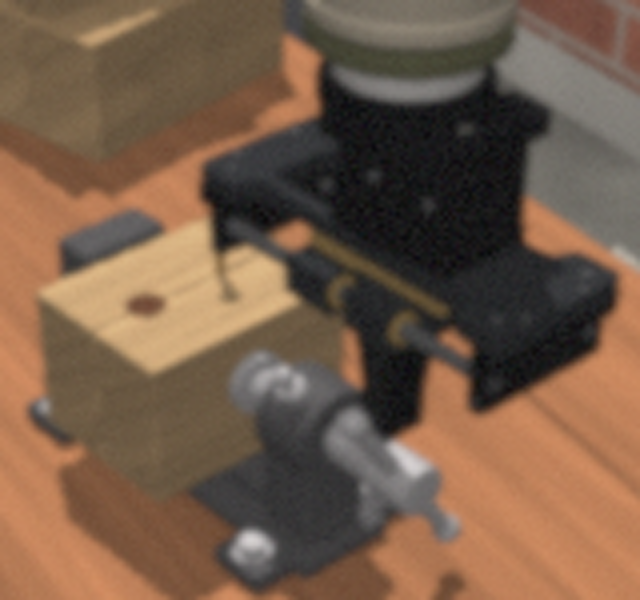

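```bash
python3 - <<'E'
from h import *
S=load('d','side')
P=np.array([.639,-.0235,.075]);xa=np.array([.99,.143,0])
for q in np.arange(0,2.0,.2):
    d=-np.sin(q)*xa+np.array([0,0,np.cos(q)])
    print(round(q,1),((proj(S,[P+.061*d,P-.061*d])-[250,120])*4).round())
print(r.read_state()['ee_pos'])
E
python3 -c "
from tool import *
ov('d',[.6277,-.0263,.0906+.036],98.2,'t2',crops={'side':(250,120,160,150)})"
```

```text
0.0 [[407. 376.]
 [398. 574.]]
0.2 [[388. 388.]
 [415. 562.]]
0.4 [[369. 404.]
 [432. 547.]]
0.6 [[352. 423.]
 [447. 529.]]
0.8 [[337. 445.]
 [461. 510.]]
1.0 [[324. 468.]
 [473. 489.]]
1.2 [[315. 492.]
 [482. 468.]]
1.4 [[309. 514.]
 [488. 446.]]
1.6 [[308. 535.]
 [491. 426.]]
1.8 [[310. 553.]
 [490. 408.]]
[ 0.62781056 -0.02625807  0.09052603]
```

View pics/t2_side.png

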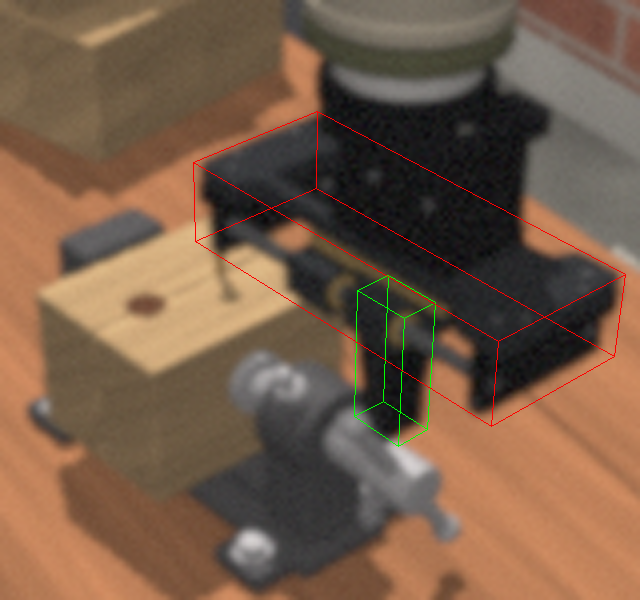

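>>> drive_tool --moves "-0.0053 -0.0008 -0.004 0 1;-0.0054 -0.0007 -0.004 0 1;-0.004 -0.0006 -0.0055 0 1;-0.0039 -0.0005 -0.0055 0 1;-0.0034 -0.0005 -0.0085 0 1;-0.0015 -0.0002 -0.0075 0 1;0 0 -0.004 0 1;0 0 -0.002 0 1;0 0 0 0 1;0 0 0 0 1"

```text
time: 5.3
ee_pos: [0.604, -0.0295, 0.0493]
eef_rot: [-0.051, 0.706, 0.051, 0.705]
ft_force: [1.2, -0.6, 2.1]
width: 0.0004
```

```bash
python3 - <<'E'
from h import *
for n,(x,y,w,hh) in(('side',(250,120,160,150)),):
    c=snap(n,'e'); cv2.imwrite(f'pics/e2_{n}.png',cv2.resize(c['color'][y:y+hh,x:x+w,::-1],None,fx=4,fy=4,interpolation=cv2.INTER_CUBIC))
E
```

```text
(no output)
```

View pics/e2_side.png

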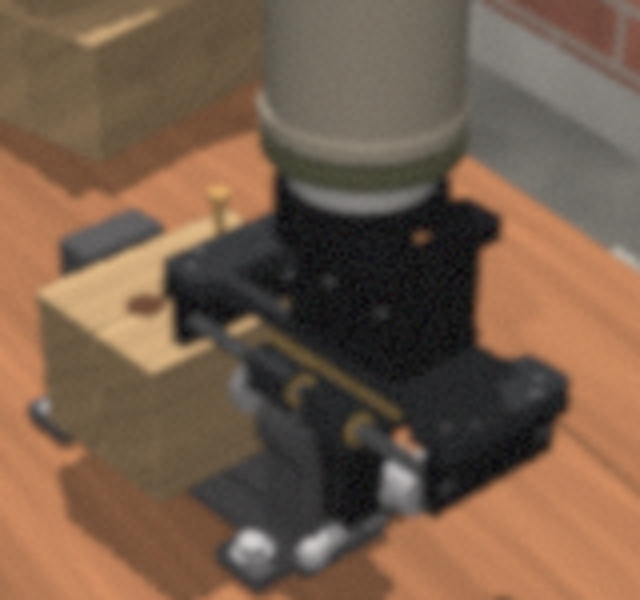

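>>> drive_tool --moves "0 0 0.05 0 1;0 0 0.06 0 1;0 0 0.04 0 0;-0.0078 -0.041 0 0 0;-0.0078 -0.041 0 0 0;-0.0078 -0.041 0 0 0;-0.0078 -0.041 0 0 0;-0.0079 -0.041 0 0 0;-0.0079 -0.04 0 0 0;0 0 -0.03 0 0;0 0 0 0 0"

```text
time: 6.72
ee_pos: [0.5557, -0.2735, 0.167]
eef_rot: [-0.05, 0.707, 0.052, 0.703]
ft_force: [0.1, 0.6, 0.2]
width: 0.0816
```

```bash
python3 - <<'E'
from tool import *
for n in('side','top'): snap(n,'f')
s=r.read_state();print(s['ee_pos'],s['width'])
T=s['ee_pos']+[0,0,.036]
ov('f',T,98.2,'f1',half=.058,crops={'side':(290,190,200,180),'top':(330,130,200,150)})
a=cv2.imread('pics/f_side.png')[150:290,240:400]; cv2.imwrite('pics/f_bar.png',cv2.resize(a,None,fx=4,fy=4,interpolation=cv2.INTER_CUBIC))
E
```

```text
[ 0.55757892 -0.27353188  0.16983823] 0.08554017363215279
```

View pics/f1_side.png

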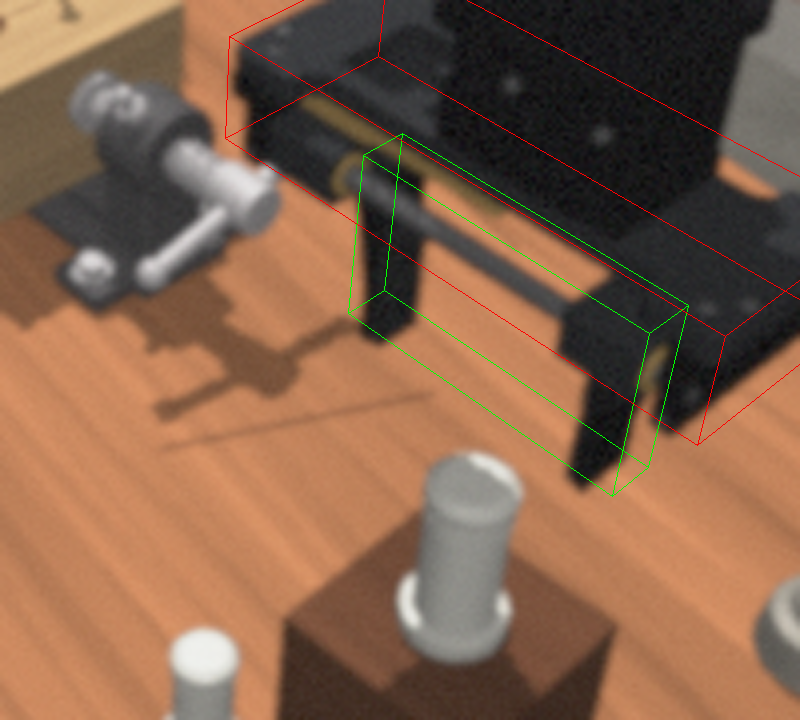

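View pics/f1_top.png

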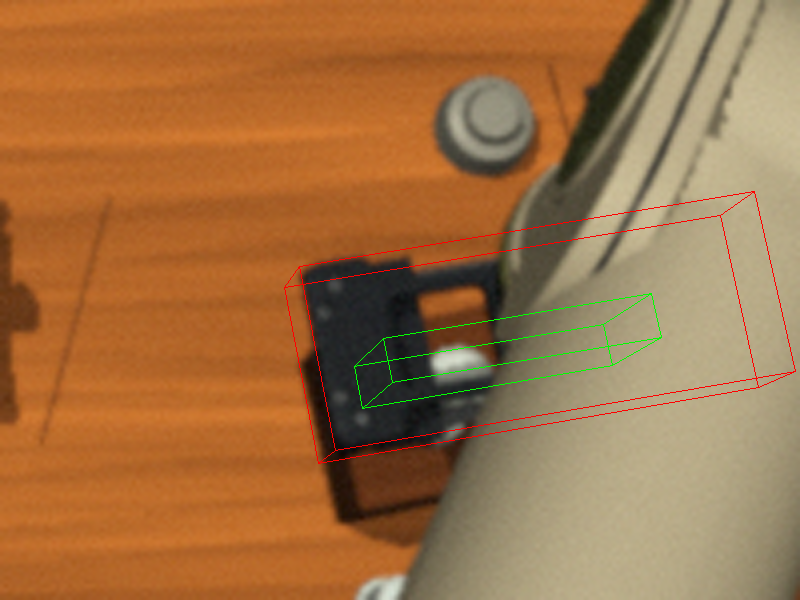

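View pics/f_bar.png

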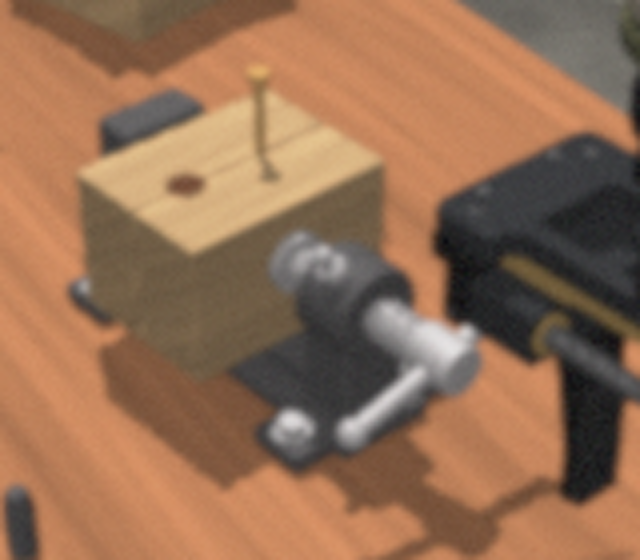

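```bash
python3 - <<'E'
from h import *
from scipy.optimize import least_squares
S=load('f','side'); ya=np.array([-.1426,.99,0]); T0=np.array([.5572,-.2738,.1695])
ob=np.array([[290+390/4,190+325/4],[290+600/4,190+472/4]])
def f(p):
    T=T0+[0,0,p[0]-.011]; return (proj(S,[T+p[1]*ya,T-p[1]*ya])-ob).ravel()
s=least_squares(f,[.036,.05],x_scale=.01);print(s.x,s.fun)
def f(p):
    T=T0+[p[1]*.99,p[1]*.143,p[0]-.011]; return (proj(S,[T+p[2]*ya,T-p[2]*ya])-ob).ravel()
s=least_squares(f,[.036,0,.05],x_scale=.01);print(s.x,s.fun)
E
```

```text
[0.03226968 0.0467668 ] [-0.73805719  0.15322318 -0.32455184 -0.30571187]
[0.031284   0.00127687 0.04676915] [-0.18602911  0.2714204   0.17091016 -0.24933993]
```

>>> drive_tool --moves "-0.001 -0.001 -0.033 0 0;0 0 -0.033 0 0;0 0 -0.032 0 0;0 0 0 0 0;0 0 0 0 1;0 0 0 0 1;0 0 0 0 1;0 0 0 0 1;0 0 0 0 1" --newtons 15

```text
time: 7.95
ee_pos: [0.5566, -0.2754, 0.0719]
eef_rot: [-0.051, 0.705, 0.051, 0.705]
ft_force: [-1.4, -0.1, 0.5]
width: 0.0451
```

```bash
python3 - <<'E'
from tool import *
for n in('side','top'): snap(n,'g')
s=r.read_state();print(s['ee_pos'],s['width'],s['ft_force'])
T=s['ee_pos']+[0,0,.033]
ov('g',T,98.2,'g1',half=.03,crops={'side':(290,220,200,180),'top':(330,130,200,150)})
E
```

```text
[ 0.55659018 -0.27530409  0.07181218] 0.036873881377007596 [0.12507901 1.33176803 1.67792167]
```

View pics/g1_side.png

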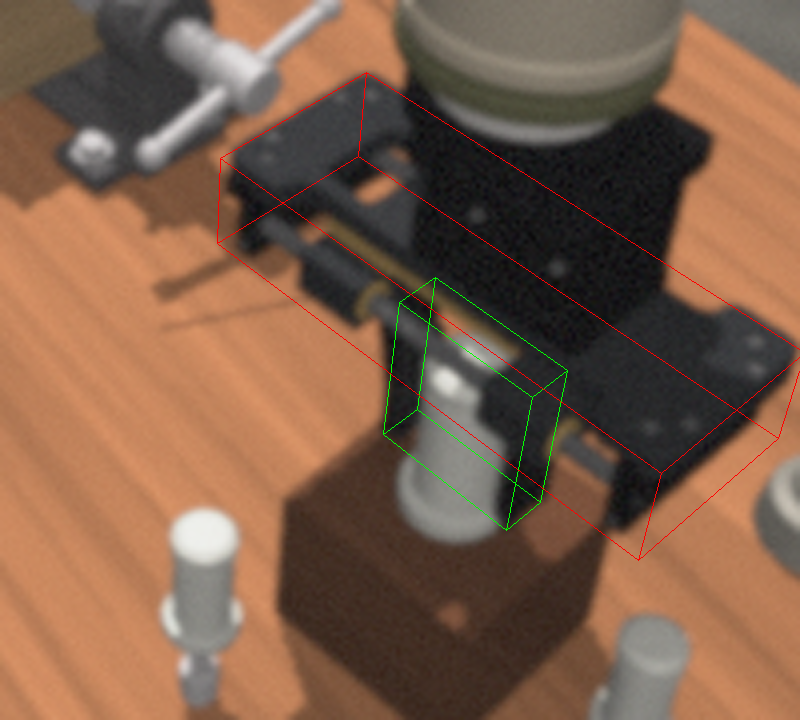

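>>> drive_tool --moves "0 0 0 0 1;0 0 0 0 1;0 0 0.0115 0 1;0 0 0.0115 0 1;0 0 0.0115 0 1;0 0 0.0115 0 1;0 0 0 0 1"

```text
time: 8.93
ee_pos: [0.5572, -0.2757, 0.1191]
eef_rot: [-0.051, 0.705, 0.051, 0.706]
ft_force: [1.0, -0.0, -2.6]
width: 0.0337
```

```bash
cat > look.py <<'E'
from h import *
import sys
def look(tag,crops={'side':(290,200,200,180)},s=4):
    for n,(x,y,w,hh) in crops.items():
        c=snap(n,tag); cv2.imwrite(f'pics/{tag}z_{n}.png',cv2.resize(c['color'][y:y+hh,x:x+w,::-1],None,fx=s,fy=s,interpolation=cv2.INTER_CUBIC))
    q=r.read_state(); print(q['ee_pos'],q['width'],q['ft_force'],q['time'])
E
python3 -c "
from look import *
look('k')"
```

```text
[ 0.55683576 -0.27544692  0.11820866] 0.03348800927010105 [-0.04025925 -0.38636446 -3.34859766] 8.975
```

View pics/kz_side.png

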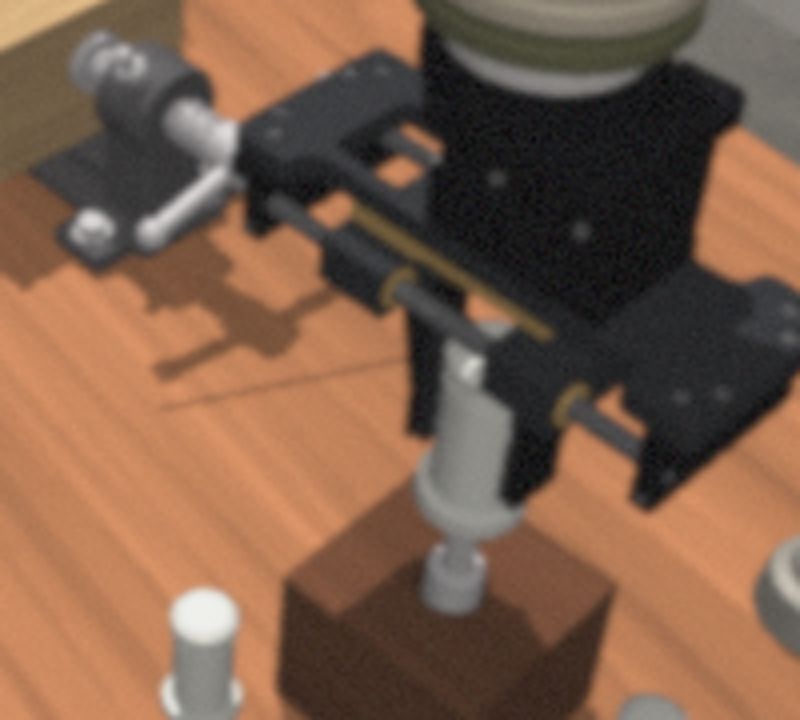

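>>> drive_tool --moves "-0.0067 -0.001 0 0 1;-0.0067 -0.001 0 0 1;-0.0067 -0.001 0 0 1;-0.0067 -0.001 0 0 1;-0.0067 -0.001 0 0 1;0 0 0 0 1"

```text
time: 9.72
ee_pos: [0.5225, -0.2807, 0.1179]
eef_rot: [-0.051, 0.705, 0.051, 0.705]
ft_force: [0.3, 0.4, -3.3]
width: 0.0336
```

```bash
python3 -c "
from look import *
look('l')"
```

```text
[ 0.52293303 -0.28054902  0.11793787] 0.033324691081408814 [ 0.81527708  0.16785594 -3.35996355] 9.775
```

View pics/lz_side.png

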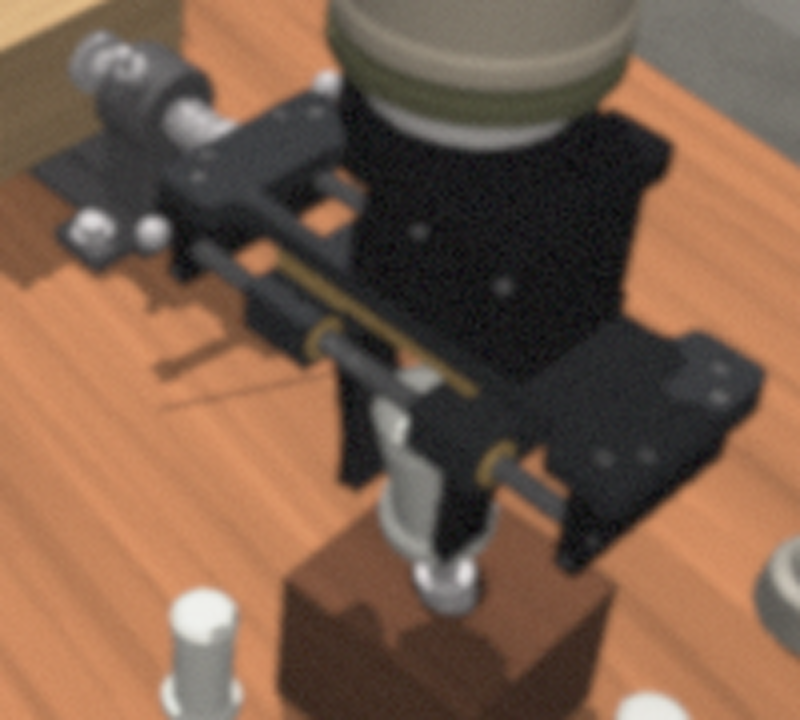

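>>> drive_tool --moves "-0.0067 -0.001 0 0 1;-0.0067 -0.001 0 0 1;-0.0067 -0.001 0 0 1;0 0 0 0 1;0 0 0 0 1"

```text
time: 10.4
ee_pos: [0.5032, -0.2833, 0.118]
eef_rot: [-0.051, 0.705, 0.051, 0.705]
ft_force: [1.3, -0.2, -2.0]
width: 0.0334
```

```bash
python3 -c "
from look import *
look('m')"
```

```text
[ 0.50326812 -0.28334591  0.11791995] 0.03297520526099955 [-0.03140431  0.20517319 -2.11620722] 10.45
```

View pics/mz_side.png

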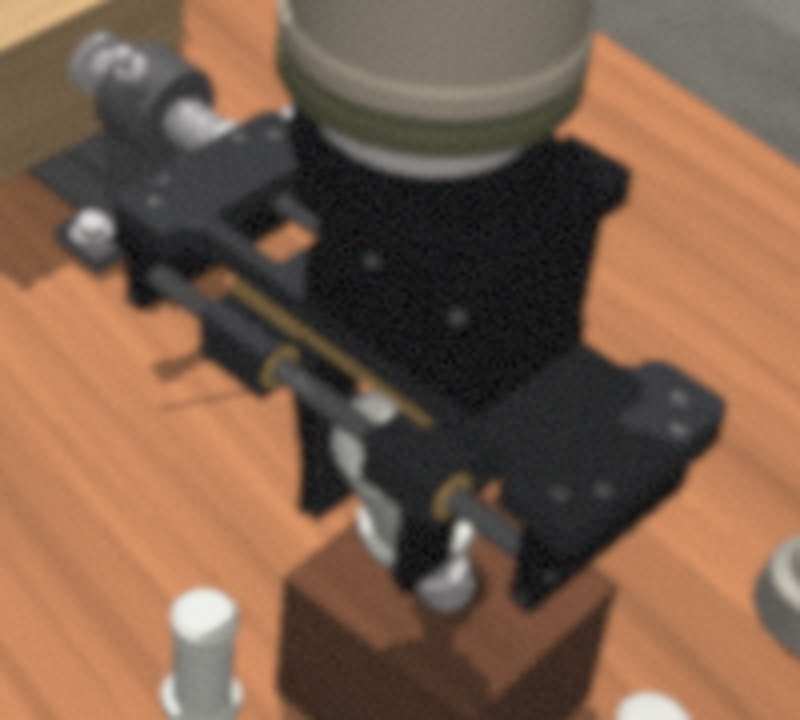

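>>> drive_tool --moves "0 0 0 0 1;0 0 0 0 1;0 0 0 0 1;0 0 0.015 0 1;0 0 0.04 0 1;0 0 0.05 0 1;0 0 0 0 1" --newtons 55

```text
time: 11.32
ee_pos: [0.5045, -0.285, 0.2278]
eef_rot: [-0.052, 0.703, 0.05, 0.708]
ft_force: [0.6, 0.0, -4.6]
width: 0.0316
```

```bash
python3 -c "
from look import *
look('n',{'side':(260,120,200,180),'top':(330,150,200,150)})"
```

```text
[ 0.50286489 -0.28355433  0.22317187] 0.03193991515584867 [-0.09091764 -0.38450008 -4.0947975 ] 11.425
```

View pics/nz_side.png

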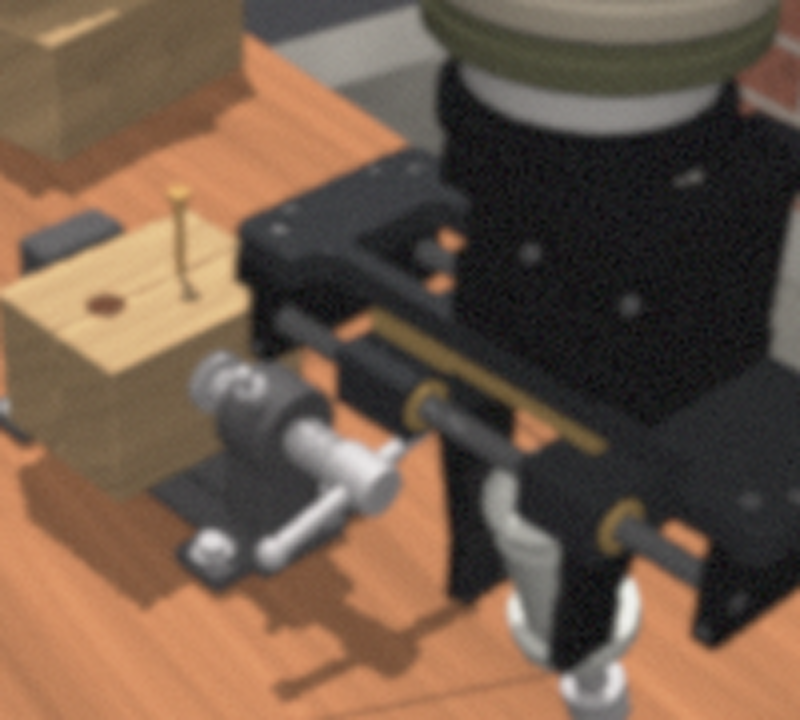

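View pics/nz_top.png

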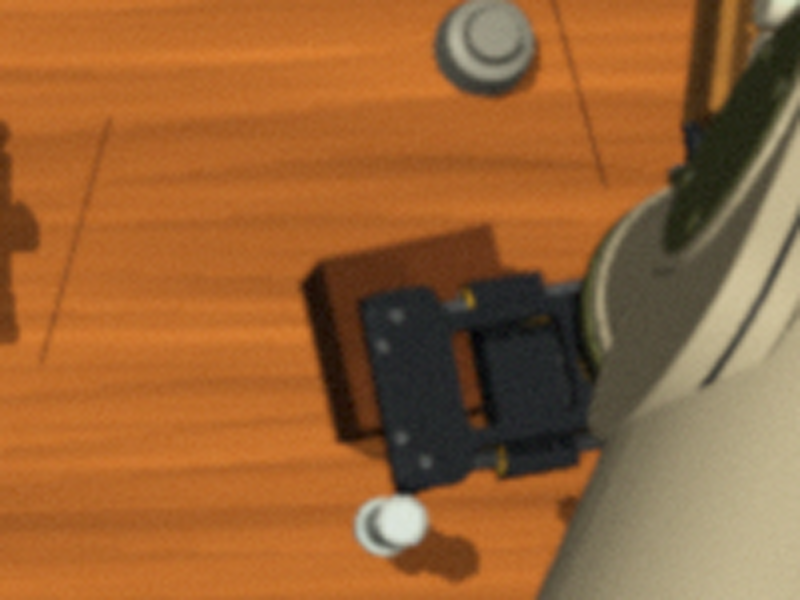

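```bash
cat > gun.py <<'E'
from h import *
def gov(tag,G,th,h,out,crop,n='side',s=4,yaw=8.2,ext=0,nip=None,cyc=(0,255,0)):
    th=np.radians(th);w=np.radians(yaw); xa=np.array([np.cos(w),np.sin(w),0]);ya=np.array([-np.sin(w),np.cos(w),0]);z=np.array([0,0,1.])
    ax=-np.sin(th)*xa+np.cos(th)*z; v=np.cos(th)*xa+np.sin(th)*z; O=np.array(G)-h*ax
    x,y,ww,hh=crop;S=load(tag,n)
    im=cv2.resize(S['color'][y:y+hh,x:x+ww,::-1],None,fx=s,fy=s,interpolation=cv2.INTER_CUBIC)
    t=np.linspace(0,2*np.pi,50)[:,None]
    for d,rr in((0,.021),(.01,.021),(.076,.0175),(.068,.016),(-.061+ext,.011)):
        c=O+d*ax+rr*(np.cos(t)*ya+np.sin(t)*v); P=(proj(S,c)-[x,y]+.5)*s-.5
        cv2.polylines(im,[P.astype(int).reshape(-1,1,2)],True,cyc,1)
    P=(proj(S,[O-.061*ax,O+.076*ax])-[x,y]+.5)*s-.5; cv2.polylines(im,[P.astype(int).reshape(-1,1,2)],False,(0,0,255),1)
    cv2.imwrite(out,im); return O-(.054-ext)*ax
E
python3 - <<'E'
from gun import *
print(gov('n',np.array([.503,-.2836,.2225+.033+.008]),30,.04,'pics/n3.png',(330,200,160,130),s=5))
E
```

```text
[ 0.54951948 -0.27689644  0.18209361]
```

View pics/n3.png

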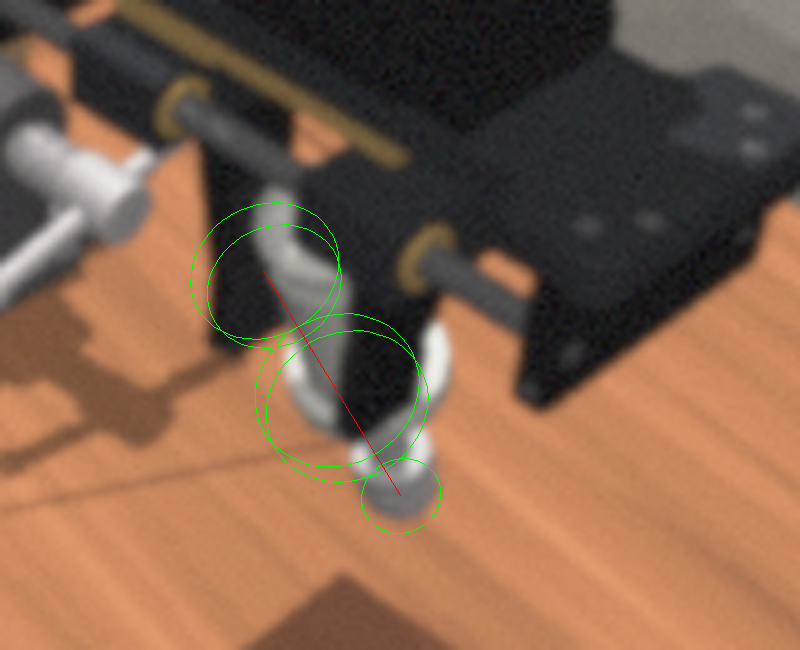

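```bash
python3 - <<'E'
from gun import *
G=np.array([.503,-.2836,.2225+.033+.008])
ims=[]
for th,dz in((15,0),(20,0),(20,.005),(25,.005)):
    print(gov('n',G+[0,0,dz],th,.04,'pics/x.png',(360,210,85,100),s=7)); i=cv2.imread('pics/x.png'); cv2.putText(i,f'{th} {dz}',(5,25),0,.8,(255,255,255),2); ims.append(i[:,:])
cv2.imwrite('pics/n4.png',cv2.resize(np.vstack([np.hstack(ims[:2]),np.hstack(ims[2:])]),None,fx=.43,fy=.43,interpolation=cv2.INTER_AREA))
cv2.imwrite('pics/n5.png',ims[0][:0] if 0 else np.hstack(ims[1:2]))
E
```

```text
[ 0.52708026 -0.28012998  0.17270297]
[ 0.5348212  -0.27901449  0.17516889]
[ 0.5348212  -0.27901449  0.18016889]
[ 0.54231997 -0.27793391  0.18330707]
```

View pics/n4.png

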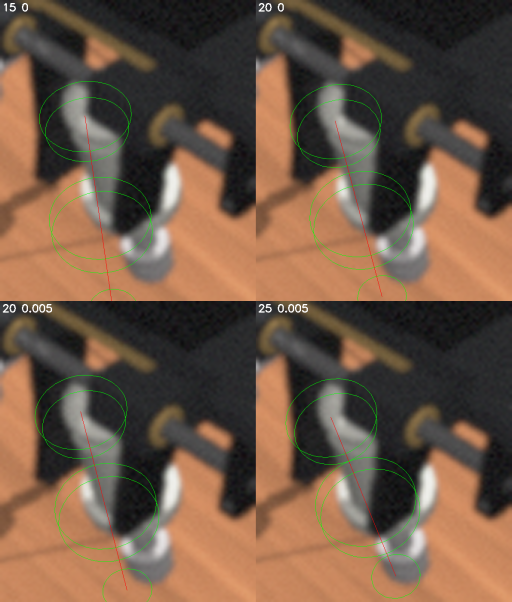

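```bash
cat > fitg.py <<'E'
from gun import *
from scipy.optimize import least_squares
w=np.radians(8.2); xa=np.array([np.cos(w),np.sin(w),0]);ya=np.array([-np.sin(w),np.cos(w),0]);z=np.array([0,0,1.])
t=np.linspace(0,2*np.pi,120)[:,None]
def fit(tag,G0,meas,crop,s,yfree=False,ext=0,n='side'):
    """meas: list (part,extreme,value,weight); part 'fl','cm','cap','mo'"""
    S=load(tag,n)
    def ring(O,ax,v,d,rr): return (proj(S,O+d*ax+rr*(np.cos(t)*ya+np.sin(t)*v))-crop[:2]+.5)*s-.5
    def f(p):
        th=p[2]; ax=-np.sin(th)*xa+np.cos(th)*z; v=np.cos(th)*xa+np.sin(th)*z
        G=np.array(G0)+p[0]*xa+p[1]*z+(p[3]*ya if yfree else 0); O=G-.04*ax
        part={'fl':np.vstack([ring(O,ax,v,0,.021),ring(O,ax,v,.01,.021)]),'cap':np.vstack([ring(O,ax,v,.069,.0175),ring(O,ax,v,.076,.0175)]),'mo':ring(O,ax,v,-.061+ext,.011)}
        e=[]
        for k,d,val in meas:
            q=part[k]; e.append({'l':q[:,0].min(),'r':q[:,0].max(),'t':q[:,1].min(),'b':q[:,1].max()}[d]-val)
        if yfree: e.append(p[3]/.001)
        e.append(p[0]/.001*0)
        return e
    return least_squares(f,[0,0,.4]+([0] if yfree else []),x_scale=.01)
if __name__=='__main__':
    np.set_printoptions(precision=4,suppress=True)
    m=[('fl','l',287),('fl','r',453),('mo','l',364),('mo','r',438),('mo','b',519),('cap','l',254)]
    G=[.503,-.2836,.2225+.041]
    for yf in(False,True):
        q=fit('n',G,m,(330,200),5,yf); print(q.x,np.degrees(q.x[2]),q.fun.round(1))
        p=q.x; GG=np.array(G)+p[0]*xa+p[1]*z+(p[3]*ya if yf else 0)
        print(gov('n',GG,np.degrees(p[2]),.04,f'pics/n6{int(yf)}.png',(330,200,160,130),s=5),GG)
E
python3 fitg.py
```

```text
[0.0147 0.0124 0.3537] 20.262670120965257 [-3.3  3.4 -3.4  3.8  0.4  0.1  0. ]
[ 0.5498 -0.2769  0.1877] [ 0.5176 -0.2815  0.2759]
[0.0181 0.0077 0.3578 0.0026] 20.498418905195916 [-2.7  2.2 -2.9  3.5  0.3  0.3  2.6  0. ]
[ 0.5532 -0.2738  0.1832] [ 0.5206 -0.2785  0.2712]
```

View pics/n61.png

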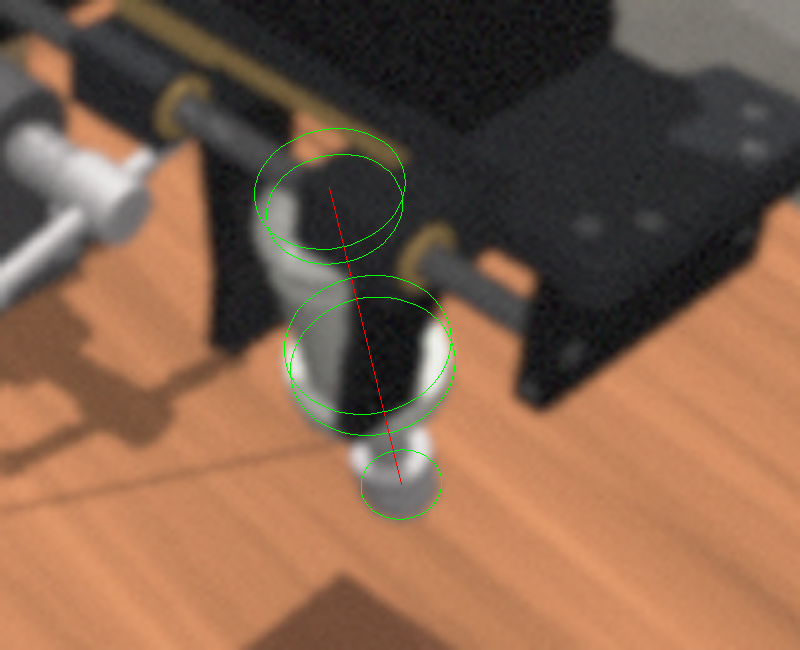

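```bash
python3 - <<'E'
from tool import *
ov('n',[.503,-.2836,.2225+.033],98.2,'n7',half=.031,crops={'side':(320,170,130,130),'top':(380,190,130,100)},s=6)
E
```

```text
(no output)
```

View pics/n7_side.png

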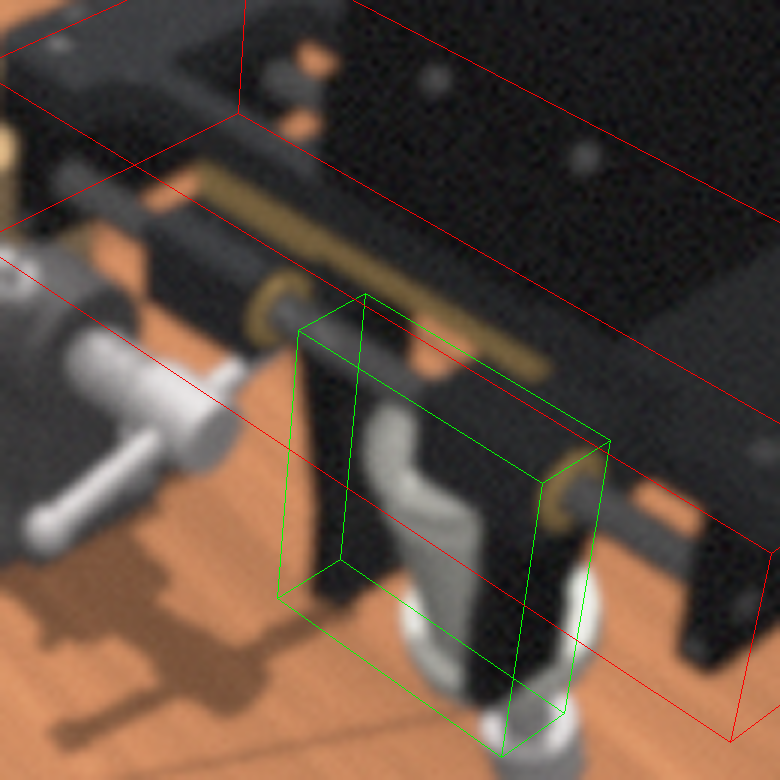

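View pics/n7_top.png

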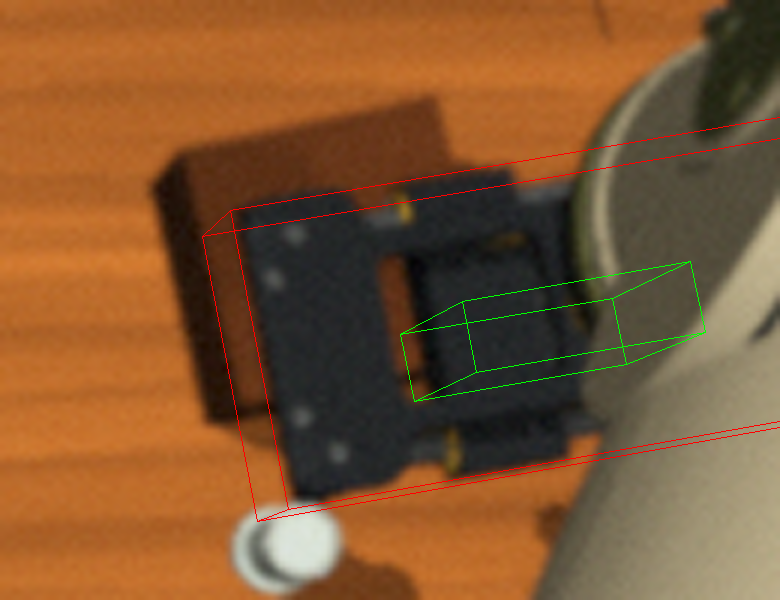

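>>> drive_tool --moves "0 0 0 -10 1;0 0 0 -10 1;0 0 0 -10 1;0 0 0 -10 1;0 0 0 -10 1;0 0 0 -10 1;0 0 0 -10 1;0 0 0 -10 1;0 0 0 0 1"

```text
time: 12.55
ee_pos: [0.5023, -0.283, 0.2215]
eef_rot: [0.414, 0.574, -0.414, 0.572]
ft_force: [-0.2, 0.1, -3.1]
width: 0.0319
```

```bash
python3 -c "
from look import *
look('o',{'side':(330,170,130,120),'top':(330,150,200,150)},6)
from scipy.spatial.transform import Rotation as R
print(R.from_quat(r.read_state()['eef_rot']).as_matrix())"
```

```text
[ 0.5025827  -0.28313092  0.22197099] 0.03214297693666184 [-0.20393008 -0.28523391 -3.70379077] 12.65
[[-1.38018189e-03  9.48261299e-01  3.17487958e-01]
 [ 4.31624003e-04  3.17488796e-01 -9.48261925e-01]
 [-9.99998954e-01 -1.17173851e-03 -8.47484624e-04]]
```

View pics/oz_side.png

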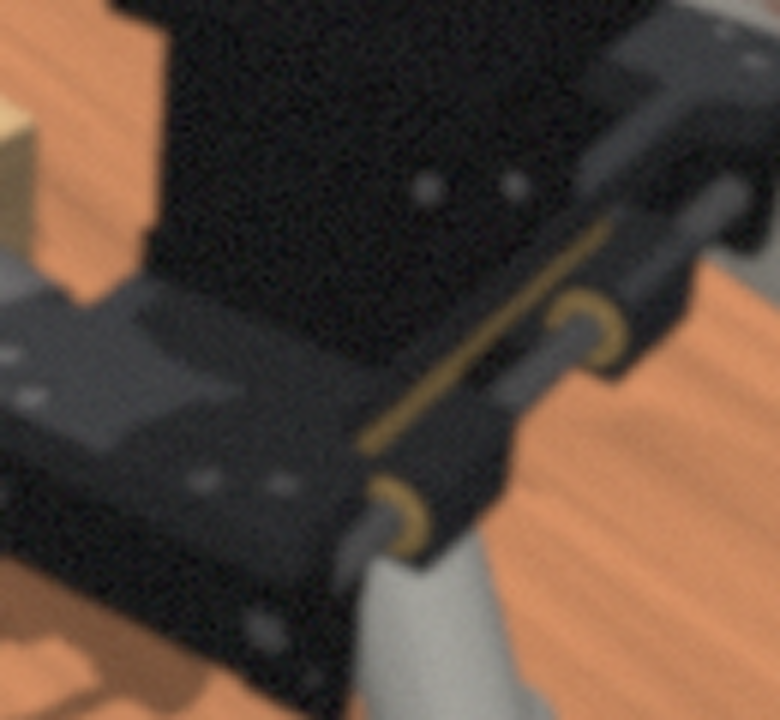

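Crop lower.

```bash
python3 - <<'E'
from h import *
c=load('o','side'); x,y,w,hh=370,220,100,100
cv2.imwrite('pics/o2.png',cv2.resize(c['color'][y:y+hh,x:x+w,::-1],None,fx=6,fy=6,interpolation=cv2.INTER_CUBIC))
E
```

```text
(no output)
```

View pics/o2.png

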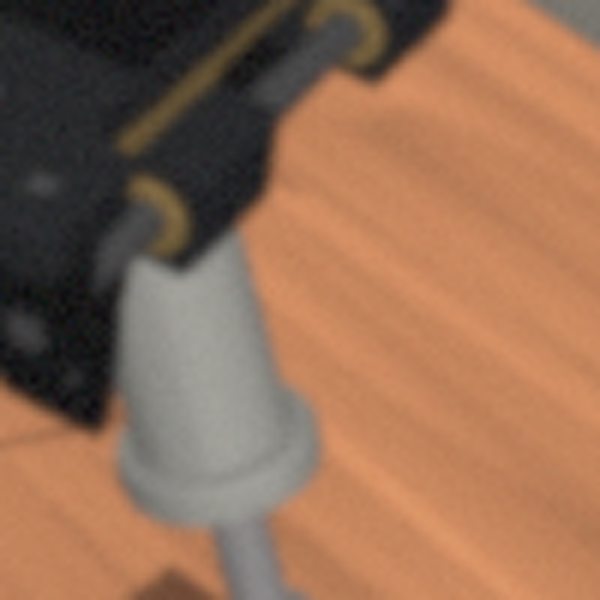

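```bash
python3 - <<'E'
from h import *
c=load('o','side'); x,y,w,hh=370,260,100,90
cv2.imwrite('pics/o3.png',cv2.resize(c['color'][y:y+hh,x:x+w,::-1],None,fx=6,fy=6,interpolation=cv2.INTER_CUBIC))
c=load('n','side'); x,y,w,hh=370,220,80,90
cv2.imwrite('pics/n8.png',cv2.resize(c['color'][y:y+hh,x:x+w,::-1],None,fx=6,fy=6,interpolation=cv2.INTER_CUBIC))
E
```

View pics/o3.png

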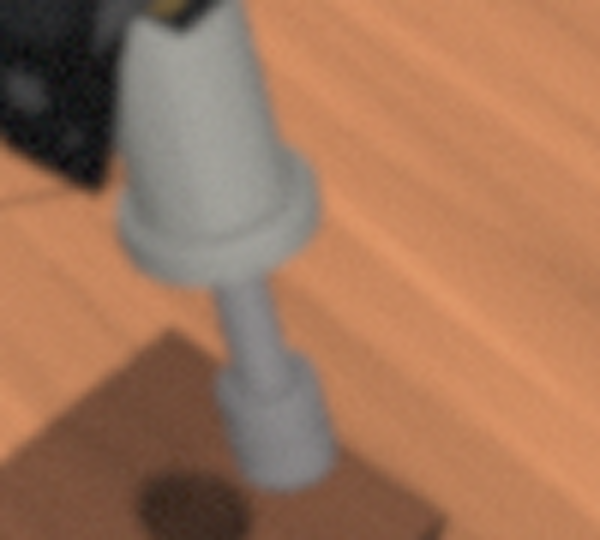

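View pics/n8.png

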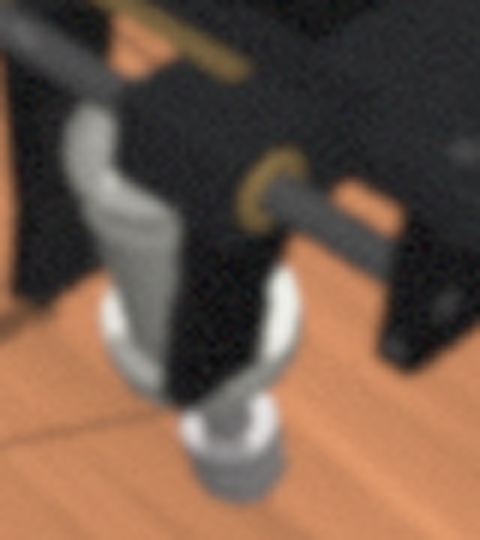

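```bash
cat > fit3.py <<'E'
from h import *
from scipy.optimize import least_squares
np.set_printoptions(precision=4,suppress=True)
t=np.linspace(0,2*np.pi,120)[:,None]
def fr(yaw): # clamp-like frame for tool: xa,ya
    w=np.radians(yaw); return np.array([np.cos(w),np.sin(w),0]),np.array([-np.sin(w),np.cos(w),0]),np.array([0,0,1.])
views=[('n',np.array([.503,-.2836,.2225]),8.2,(370,220),6,[('fl','l',102),('fl','r',301),('mo','l',195),('mo','r',282),('mo','b',502),('cap','l',64),('ct','l',180),('ct','r',278)]),
('o',np.array([.5025,-.283,.222]),-71.5,(370,260),6,[('fl','l',119),('fl','r',319),('fl','b',285),('mo','r',333),('mo','b',490),('mo','l',238),('ct','l',217),('ct','r',320)])]
def rings(S,T,yaw,p,crop,s):
    xa,ya,z=fr(yaw); th,ph=p[3],p[4]
    ax=-np.sin(th)*xa+np.cos(th)*np.sin(ph)*ya+np.cos(th)*np.cos(ph)*z
    u=np.cross(ax,xa);u/=np.linalg.norm(u);v=np.cross(u,ax)
    O=T+p[0]*xa+p[1]*ya+p[2]*z
    rg=lambda d,rr:(proj(S,O+d*ax+rr*(np.cos(t)*u+np.sin(t)*v))-crop[:2]+.5)*s-.5
    return {'fl':np.vstack([rg(0,.021),rg(.01,.021)]),'cap':np.vstack([rg(.069,.0175),rg(.076,.0175)]),'mo':rg(-.061,.011),'ct':rg(-.061+p[5],.011)}
L=[load(v[0],'side') for v in views]
def f(p,vs=(0,1)):
    e=[]
    for i in vs:
        tag,T,yaw,crop,s,m=views[i]; part=rings(L[i],T,yaw,p,crop,s)
        for k,d,val in m:
            q=part[k]; e.append({'l':q[:,0].min(),'r':q[:,0].max(),'t':q[:,1].min(),'b':q[:,1].max()}[d]-val)
    return e
if __name__=='__main__':
    for y0 in(0,):
        q=least_squares(f,[.02,0,.0,.4,0,.02],x_scale=.01,loss='soft_l1',f_scale=4);print(q.x,np.degrees(q.x[3:5]),np.array(f(q.x)).round(1))
    p=q.x
    for i in(0,1):
        tag,T,yaw,crop,s,m=views[i]; c=L[i]; im=cv2.resize(c['color'][crop[1]-10:crop[1]+90,crop[0]-20:crop[0]+90,::-1],None,fx=s,fy=s,interpolation=cv2.INTER_CUBIC)
        for k,q2 in rings(c,T,yaw,p,(crop[0]-20,crop[1]-10),s).items():
            for h in np.array_split(q2,len(q2)//120): cv2.polylines(im,[h.astype(int).reshape(-1,1,2)],True,(0,255,0),1)
        cv2.imwrite(f'pics/q{i}.png',im)
    a=np.hstack([cv2.imread('pics/q0.png'),cv2.imread('pics/q1.png')]); cv2.imwrite('pics/q.png',cv2.resize(a,None,fx=.6,fy=.6,interpolation=cv2.INTER_AREA))
E
python3 fit3.py
```

```text
[ 0.0277 -0.0011  0.01    0.3806 -0.029   0.0191] [21.8087 -1.6628] [ -2.9   4.4  -4.6   5.3  15.9   0.1  -0.7   0.4 -10.9   6.   -1.1   7.8
  -1.4  -0.7  -0.6   0.9]
```

View pics/q.png

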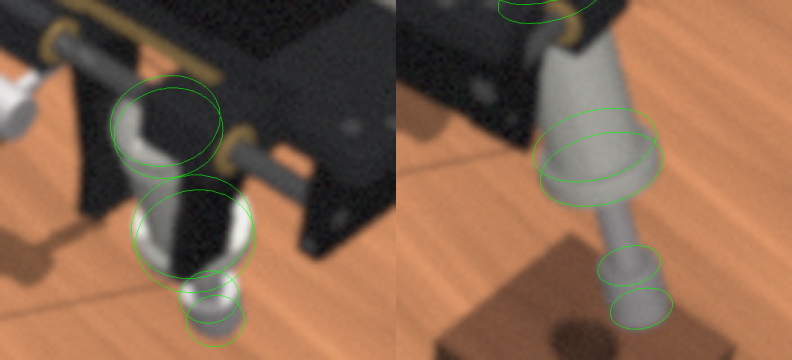

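>>> drive_tool --moves "0 0 0 10 1;0 0 0 10 1;0 0 0 10 1;0 0 0 10 1;0 0 0 10 1;0 0 0 10 1;0 0 0 10 1;0 0 0 10 1;0.002 0 -0.04 0 1;0 0 -0.04 0 1;0 0 -0.02 0 1;0 0 -0.007 0 1;0 0 0 0 1"

```text
time: 14.28
ee_pos: [0.5052, -0.2833, 0.116]
eef_rot: [-0.051, 0.705, 0.052, 0.705]
ft_force: [0.7, 0.5, -3.8]
width: 0.0312
```

```bash
python3 -c "
from look import *
look('p',{'side':(330,210,120,120)},6)"
```

```text
[ 0.50543058 -0.28353021  0.11647866] 0.03181582746769742 [ 0.96269418 -0.20704514 -3.99594647] 14.325
```

View pics/pz_side.png

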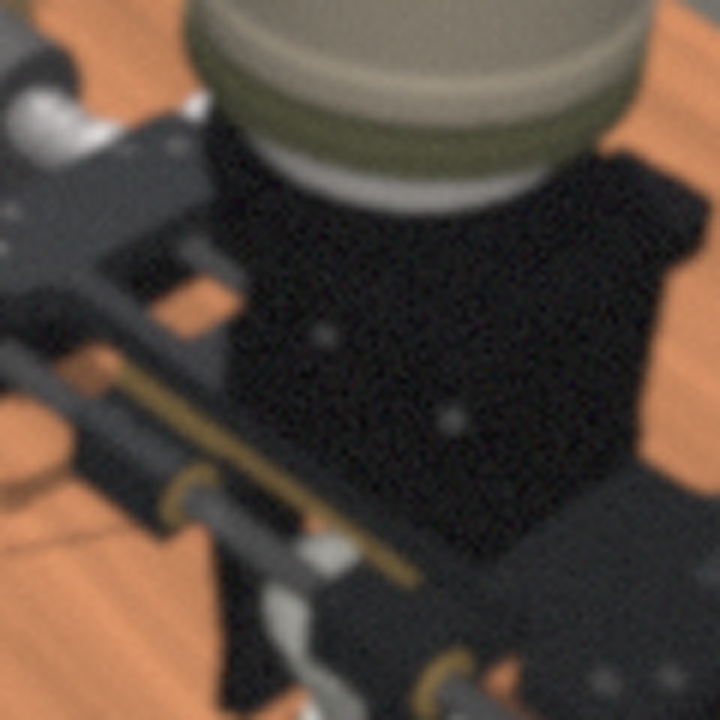

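>>> drive_tool --moves "0 0 0 0 1;-0.005 -0.0007 0 0 1;-0.005 -0.0007 0 0 1;-0.005 -0.0007 -0.001 0 1;-0.005 -0.0007 -0.001 0 1;0 0 0 0 1" --newtons 25

```text
time: 15.08
ee_pos: [0.4845, -0.2863, 0.1138]
eef_rot: [-0.051, 0.705, 0.051, 0.705]
ft_force: [1.0, -0.4, -2.4]
width: 0.0328
```

```bash
python3 -c "
from look import *
look('p2',{'side':(330,240,120,100)},6)"
```

```text
[ 0.48489145 -0.28628618  0.11388835] 0.03267913252139317 [ 0.18702821  0.98919607 -1.34924221] 15.125
```

View pics/p2z_side.png

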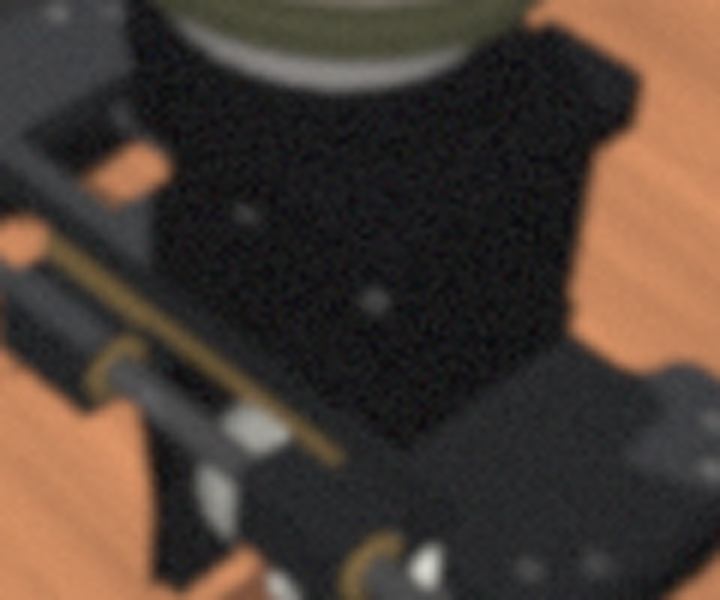

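>>> drive_tool --moves "0 0 0 0 1;0 0 0 0 1;0 0 0.015 0 1;0 0 0.045 0 1;0 0 0.045 0 1;0 0 0 0 1;0 0 0 0 1" --newtons 58

```text
time: 16.0
ee_pos: [0.4846, -0.2861, 0.2184]
eef_rot: [-0.051, 0.706, 0.051, 0.705]
ft_force: [-0.9, 0.0, -4.1]
width: 0.0317
```

```bash
python3 -c "
from look import *
look('s',{'side':(350,210,100,90)},6)"
```

```text
[ 0.48428737 -0.28584405  0.21768035] 0.03176664584578693 [ 1.00313253 -0.39546293 -3.75602861] 16.05
```

View pics/sz_side.png

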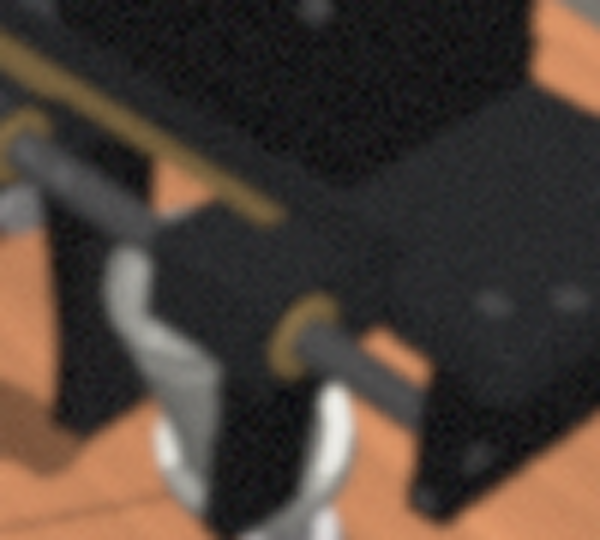

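```bash
python3 - <<'E'
from h import *
c=load('s','side'); x,y,w,hh=350,230,100,90
cv2.imwrite('pics/s2.png',cv2.resize(c['color'][y:y+hh,x:x+w,::-1],None,fx=6,fy=6,interpolation=cv2.INTER_CUBIC))
E
```

```text
(no output)
```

View pics/s2.png

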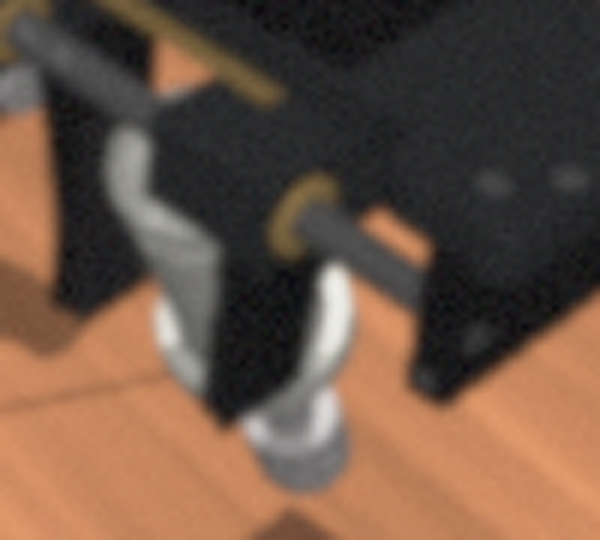

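```bash
cat > fit4.py <<'E'
import fit3; from fit3 import *
def single(v,y=-.0011,ph=-.015):
    fit3.views=[v]; fit3.L=[load(v[0],'side')]
    g=lambda p:f([p[0],y,p[1],p[2],ph,.0191],(0,))
    q=least_squares(g,[.02,0,.4],x_scale=.01,loss='soft_l1',f_scale=4); return q.x,np.degrees(q.x[2]),np.array(g(q.x)).round(1)
if __name__=='__main__':
    n=fit3.views[0]; o=fit3.views[1]
    s=('s',np.array([.4845,-.2861,.2180]),8.2,(350,230),6,[('fl','l',155),('fl','r',354),('mo','l',262),('mo','r',347),('mo','b',492),('cap','l',104),('ct','l',245),('ct','r',342)])
    for y in(-.0011,.0,.003): print(single(n,y),single(s,y))
    print(single(o))
E
python3 fit4.py
```

```text
(array([0.0265, 0.0173, 0.3634]), np.float64(20.820296669896717), array([-3.5,  5.5, -5. ,  5.8,  0.4, -0.2, -1. ,  1. ])) (array([0.0262, 0.0169, 0.3962]), np.float64(22.701743305818493), array([-2.4,  9. , -4.9,  8.1,  0.5, -0.6, -2.2,  1. ]))
(array([0.028 , 0.0153, 0.3653]), np.float64(20.928939971265056), array([-3.2,  4.9, -4.7,  5.7,  0.4, -0.2, -0.8,  0.7])) (array([0.0276, 0.0148, 0.3984]), np.float64(22.82783246309217), array([-2.1,  8.3, -4.7,  7.9,  0.5, -0.6, -2. ,  0.7]))
(array([0.0322, 0.0099, 0.3704]), np.float64(21.221782521551063), array([-2.5,  3.2, -4.1,  5.2,  0.3, -0.1, -0.3,  0.1])) (array([0.0315, 0.0094, 0.4044]), np.float64(23.169597608076174), array([-1.5,  6.5, -4.1,  7.4,  0.4, -0.7, -1.5, -0. ]))
(array([0.0282, 0.01  , 0.3696]), np.float64(21.177825030352015), array([-8.2,  8.8, -0.7,  5.6,  1.1, -3.2, -1.7,  0.2]))
```

```bash
python3 - <<'E'
import fit3; from fit3 import *
for tag,T,m in (('k',[.557,-.2756,.1182],[('fl','l',415),('fl','r',526),('fl','b',540)]),('g',[.5566,-.2754,.0718],[('fl','l',396),('fl','r',505),('fl','b',543)])):
    fit3.views=[(tag,np.array(T),8.2,(290,200) if tag=='k' else (290,220),4,m)]; fit3.L=[load(tag,'side')]
    q=least_squares(lambda p:f([p[0],0,p[1],0,0,.019],(0,)),[0,0],x_scale=.01); print(tag,q.x,q.fun)
E
```

```text
k [-0.0011  0.0052] [-4.719   5.1905  0.3813]
g [-0.0044  0.0083] [-3.4895  3.839   0.2817]
```

>>> drive_tool --moves "0.0221 0.0036 0 0 1;0 0 -0.04 0 1;0 0 -0.04 0 1;0 0 -0.015 0 1;0 0 -0.006 0 1;0 0 -0.0055 0 1;0 0 0 0 1"

```text
time: 16.92
ee_pos: [0.5074, -0.2828, 0.1129]
eef_rot: [-0.051, 0.705, 0.051, 0.706]
ft_force: [-0.5, -0.4, -2.7]
width: 0.0317
```

```bash
python3 -c "
from look import *
look('u',{'side':(350,260,120,100)},6)"
```

```text
[ 0.50752398 -0.28282434  0.11307883] 0.03177858184272123 [ 0.10976054 -0.09490886 -3.60959642] 16.975
```

View pics/uz_side.png

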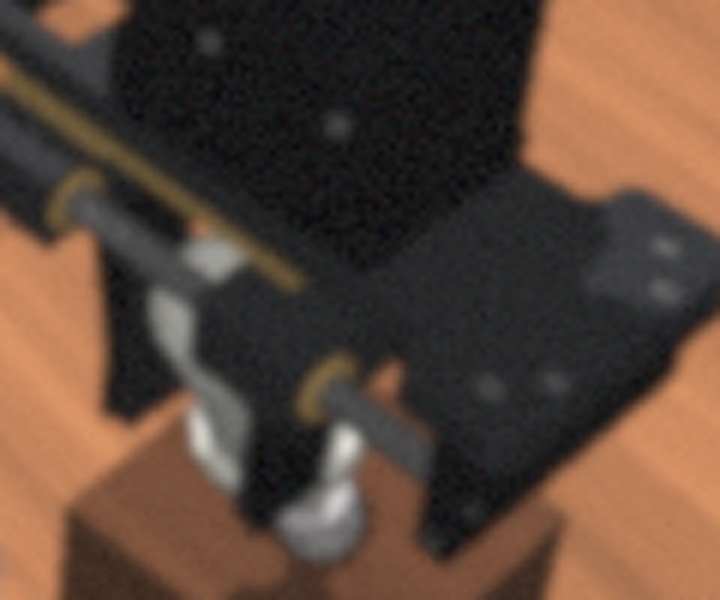

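>>> drive_tool --moves "0 0 0 0 1;0.007 0.001 -0.001 0 1;0.007 0.001 -0.001 0 1;0.007 0.001 -0.002 0 1;0.007 0.001 -0.002 0 1;0.006 0.0009 -0.002 0 1;0 0 0 0 1" --newtons 30

```text
time: 17.85
ee_pos: [0.5415, -0.2774, 0.1039]
eef_rot: [-0.051, 0.705, 0.051, 0.705]
ft_force: [0.3, -0.8, -3.0]
width: 0.0325
```

```bash
python3 -c "
from look import *
look('v',{'side':(350,250,120,100)},6)"
```

```text
[ 0.54125054 -0.27763367  0.10408171] 0.03281329464204407 [-0.65294241  0.5301739  -3.91553173] 17.9
```

View pics/vz_side.png

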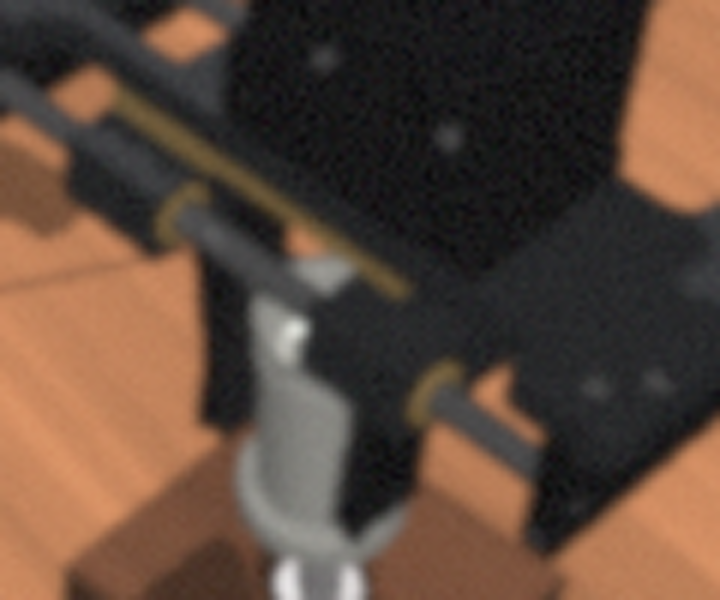

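>>> drive_tool --moves "0.004 0.0006 -0.004 0 1;0.004 0.0006 -0.006 0 1;0.002 0.0003 -0.008 0 1;0 0 -0.008 0 1;0 0 0 0 1"

```text
time: 18.52
ee_pos: [0.5506, -0.276, 0.0773]
eef_rot: [-0.051, 0.706, 0.051, 0.705]
ft_force: [-0.4, 0.2, -2.5]
width: 0.0326
```

```bash
python3 -c "
from look import *
look('w',{'side':(350,250,120,100)},6)"
```

```text
[ 0.55076124 -0.27616417  0.0778244 ] 0.03278546579768772 [-1.29126509 -0.02828476 -3.5376935 ] 18.575
```

View pics/wz_side.png

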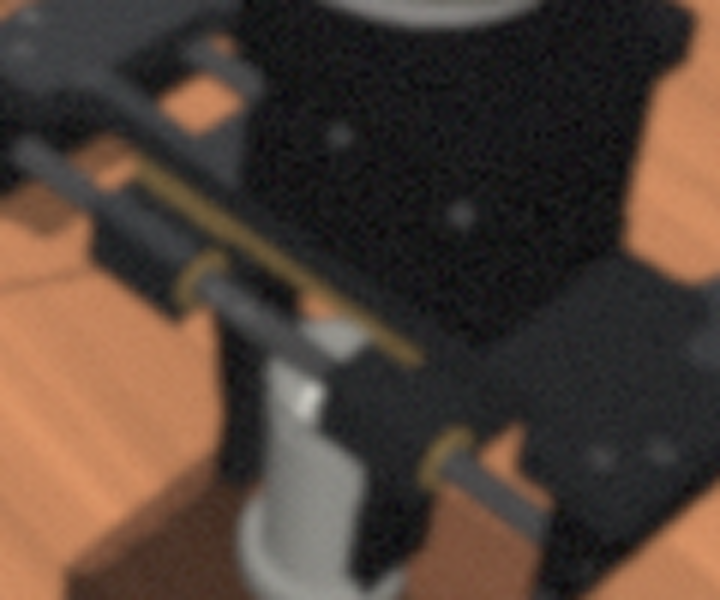

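>>> drive_tool --moves "0 0 -0.004 0 1;0 0 0 0 0.6;0 0 0 0 0.3;0 0 0 0 0.3;0.006 0.001 0.001 0 0.3;0 0 0 0 0.3"

```text
time: 19.32
ee_pos: [0.5579, -0.2749, 0.0755]
eef_rot: [-0.051, 0.705, 0.051, 0.705]
ft_force: [0.6, 0.5, 0.3]
width: 0.0595
```

```bash
python3 -c "
from look import *
look('y',{'side':(350,250,120,100)},6)"
```

```text
[ 0.55753438 -0.27509066  0.07538403] 0.06032124446476663 [ 0.17618703 -0.49501754  0.46647693] 19.375
```

View pics/yz_side.png

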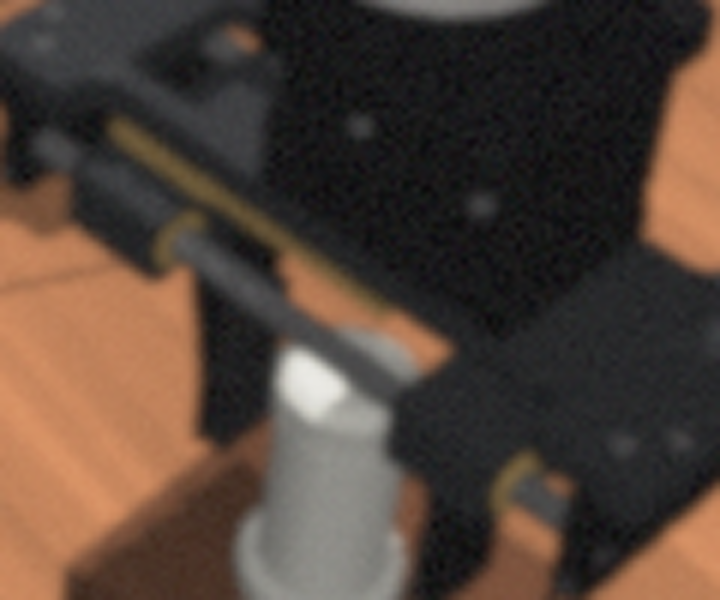

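>>> drive_tool --moves "-0.004 -0.0006 0 0 1;0 0 0 0 1;0 0 0 0 1;0 0 0 0 1;0 0 0 0 1;0 0 0 0 1" --newtons 58

```text
time: 20.12
ee_pos: [0.5531, -0.2755, 0.0752]
eef_rot: [-0.051, 0.705, 0.051, 0.705]
ft_force: [-0.7, 1.8, 0.4]
width: 0.0318
```

>>> drive_tool --moves "0 0 0.0115 0 1;0 0 0.0115 0 1;0 0 0.011 0 1;0 0 0.011 0 1;-0.0065 -0.0009 0 0 1;-0.0065 -0.0009 0 0 1;-0.0065 -0.0009 0 0 1;-0.0065 -0.0009 0 0 1;0 0 0 0 1" --newtons 40

```text
time: 21.25
ee_pos: [0.5264, -0.2795, 0.1201]
eef_rot: [-0.051, 0.705, 0.051, 0.705]
ft_force: [0.2, 1.0, -4.2]
width: 0.0326
```

```bash
python3 -c "
from look import *
look('A',{'side':(350,230,120,110)},6)"
```

```text
[ 0.52672673 -0.27940959  0.12017555] 0.03241392258733075 [ 0.66625964  0.56306142 -3.31387109] 21.3
```

View pics/Az_side.png

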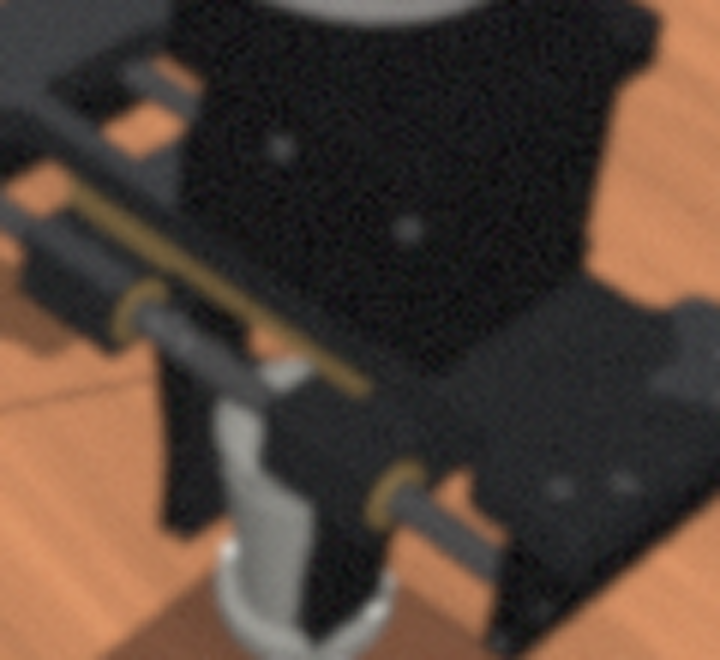

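>>> drive_tool --moves "-0.0065 -0.0009 0 0 1;-0.0065 -0.0009 0 0 1;-0.0065 -0.0009 0 0 1;-0.0065 -0.0009 0 0 1;0 0 0 0 1"

```text
time: 21.92
ee_pos: [0.5006, -0.2833, 0.1206]
eef_rot: [-0.051, 0.705, 0.051, 0.705]
ft_force: [0.9, -0.7, -0.6]
width: 0.0325
```

```bash
python3 -c "
from look import *
look('B',{'side':(340,250,120,110)},6)"
```

```text
[ 0.50105145 -0.28315207  0.12059269] 0.032264500979228075 [ 1.26948218 -0.10707469 -1.4690337 ] 21.975
```

View pics/Bz_side.png

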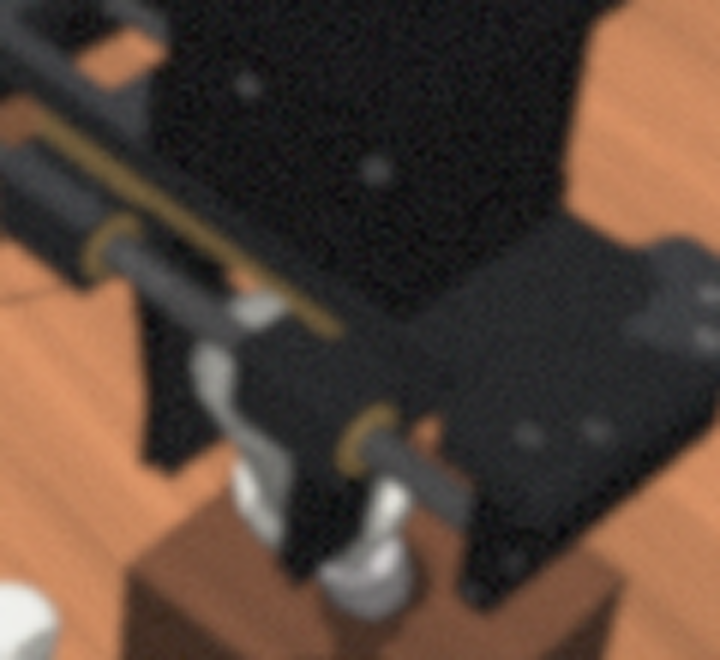

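Lift out and measure.

>>> drive_tool --moves "0 0 0 0 1;0 0 0.015 0 1;0 0 0.04 0 1;0 0 0.04 0 1;0 0 0 0 1;0 0 0 0 1" --newtons 58

```text
time: 22.72
ee_pos: [0.5006, -0.2828, 0.2148]
eef_rot: [-0.051, 0.706, 0.051, 0.705]
ft_force: [-1.0, 0.7, -3.2]
width: 0.0323
```

```bash
python3 -c "
from look import *
look('C',{'side':(360,210,100,100)},6)"
```

```text
[ 0.50042384 -0.28265934  0.21427048] 0.03201313107768384 [ 0.35737899  1.0751752  -3.90257167] 22.775
```

View pics/Cz_side.png

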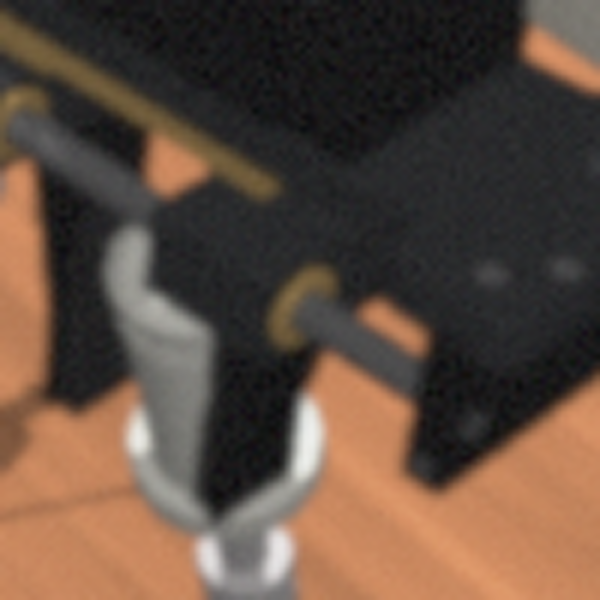

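```bash
python3 - <<'E'
from h import *
c=load('C','side'); x,y,w,hh=360,240,80,90
cv2.imwrite('pics/C2.png',cv2.resize(c['color'][y:y+hh,x:x+w,::-1],None,fx=6,fy=6,interpolation=cv2.INTER_CUBIC))
E
```

```text
(no output)
```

View pics/C2.png

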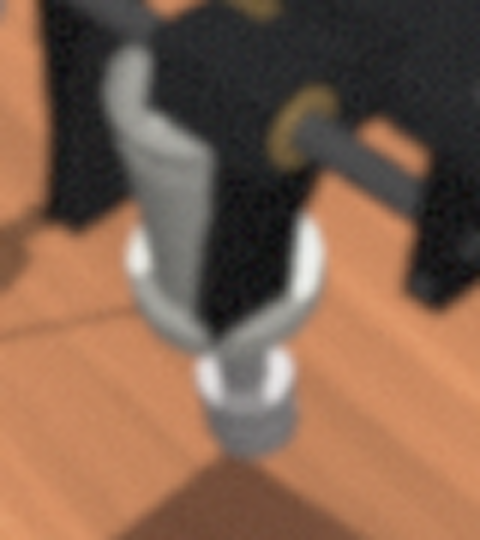

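```bash
python3 - <<'E'
from fit4 import *
# B: crop 340,250 ; C crop 360,240
C=('C',np.array([.5004,-.2829,.2145]),8.2,(360,240),6,[('fl','l',126),('fl','r',324),('mo','l',212),('mo','r',297),('mo','b',458),('cap','l',104),('ct','l',195),('ct','r',294)])
print(single(C))
B=('B',np.array([.5008,-.2832,.1206]),8.2,(340,250),6,[('fl','l',233),('fl','r',412),('cap','l',193),('ct','l',318),('ct','r',412)])
print(single(B))
E
```

```text
(array([0.021 , 0.0091, 0.2926]), np.float64(16.765299438558372), array([-1.7,  4.6, -8.8,  3.3,  0.4, -0.6,  0.3,  0.4]))
(array([ 0.0347, -0.0392,  0.4358]), np.float64(24.967349770736842), array([ 4.4,  3.5, -2.4,  0.1, -8.9]))
```

>>> drive_tool --moves "0.0077 0.039 0 0 1;0.0077 0.039 0 0 1;0.0077 0.039 0 0 1;0.0077 0.039 0 0 1;0.0077 0.039 0 0 1;0.0076 0.039 0 0 1;0.0076 0.039 0 0 1;0.0076 0.0395 0 0 1;0 0 -0.019 0 1;0 0 -0.015 0 1;0 0 0 0 1"

```text
time: 24.15
ee_pos: [0.5611, 0.0286, 0.1794]
eef_rot: [-0.051, 0.707, 0.05, 0.704]
ft_force: [-0.1, -0.5, -3.1]
width: 0.0321
```

```bash
python3 -c "
from look import *
look('D',{'side':(270,130,130,110),'top':(220,150,110,100)},6)"
```

```text
[0.56233333 0.02880432 0.18135124] 0.03189822026899999 [ 0.10490801 -0.65922002 -2.91077082] 24.25
```

View pics/Dz_side.png

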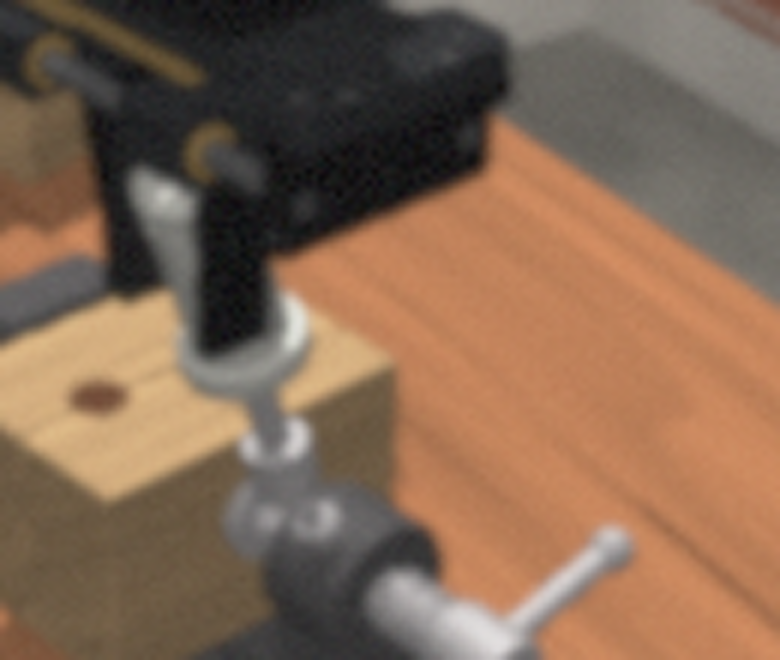

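View pics/Dz_top.png

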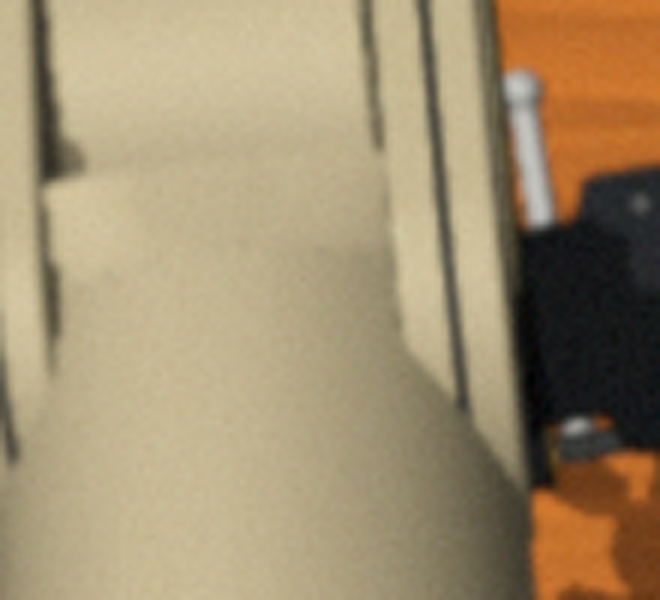

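```bash
cat > dd.py <<'E'
from fit4 import *
import fit3,sys
def show(v,p,out,nips,y=-.0011,ph=-.015):
    tag,T,yaw,crop,s,m=v; c=load(tag,'side'); im=cv2.resize(c['color'][crop[1]:crop[1]+110,crop[0]:crop[0]+110,::-1],None,fx=s,fy=s,interpolation=cv2.INTER_CUBIC)
    for k,q2 in rings(c,T,yaw,[p[0],y,p[1],p[2],ph,.0191],crop,s).items():
        for h in np.array_split(q2,len(q2)//120): cv2.polylines(im,[h.astype(int).reshape(-1,1,2)],True,(0,255,0),1)
    xa,ya,z=fr(8.2); ax=-.5*xa+.866*z; v2=np.cross(ax,ya)
    tt=np.linspace(0,2*np.pi,7)
    for N,col in nips:
        N=np.array(N)
        for P in ([N+.0050*(np.cos(a)*ya+np.sin(a)*v2) for a in np.linspace(0,6.283,40)],[N-.010*ax+.0092*(np.cos(a)*ya+np.sin(a)*v2) for a in tt],[N-.01*ax,N+.03*ax]):
            q=(proj(c,P)-crop+.5)*s-.5; cv2.polylines(im,[q.astype(int).reshape(-1,1,2)],False,col,1)
    cv2.imwrite(out,im)
def seat(T,p,y=-.0011,yaw=8.2):
    xa,ya,z=fr(yaw); th=p[2]; ax=-np.sin(th)*xa+np.cos(th)*z; O=T+p[0]*xa+y*ya+p[1]*z; return O-.054*ax
if __name__=='__main__':
    T=np.array([.5617,.0292,.1803])
    D=('D',T,8.2,(270,130),6,[('fl','l',178),('fl','r',311),('cap','l',128),('ct','l',242),('ct','r',313)])
    p,th,e=single(D); print(p,th,e,seat(T,p))
    show(D,p,'pics/D3.png',[((.6105,.0358,.112),(0,0,255))])
E
python3 dd.py
```

```text
[ 0.0216 -0.0655  0.3179] 18.214138675711254 [-2.7  0.7  0.7  3.8 -2.2] [0.5999 0.0336 0.0635]
```

View pics/D3.png

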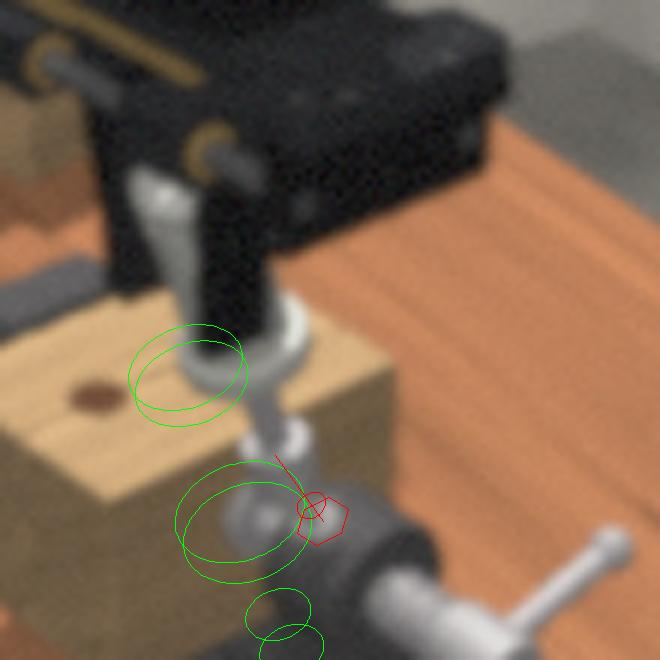

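```bash
python3 - <<'E'
from dd import *
T=np.array([.5617,.0292,.1803])
D=('D',T,8.2,(270,130),6,[('fl','l',178),('fl','r',311),('fl','b',399),('cap','l',128),('ct','l',242),('ct','r',313)])
for y in (-.0011,.003):
    p,th,e=single(D,y); print(p,th,e,seat(T,p,y))
p,th,e=single(D)
show(D,p,'pics/D3.png',[((.6105,.0358,.112),(0,0,255))])
E
```

```text
[0.023  0.0021 0.2909] 16.667147793267105 [-5.4  4.5  0.1  0.2  1.4 -1.2] [0.5999 0.0336 0.1307]
[ 0.0263 -0.0012  0.2948] 16.89117355733601 [-5.1  3.9  0.1  0.3  1.7 -1.5] [0.6028 0.0382 0.1274]
```

View pics/D3.png

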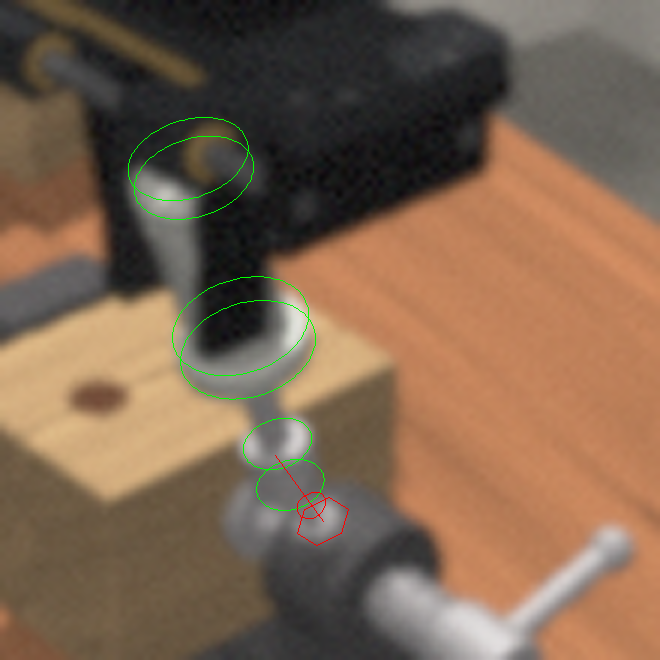

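>>> drive_tool --moves "0.0042 0.0006 -0.0045 0 1;0.0042 0.0006 -0.0045 0 1;0 0 0 0 1"

```text
time: 24.62
ee_pos: [0.5711, 0.0304, 0.1722]
eef_rot: [-0.051, 0.705, 0.051, 0.705]
ft_force: [-0.9, -1.0, -1.5]
width: 0.032
```

```bash
python3 -c "
from look import *
look('E',{'side':(270,130,110,110)},6)"
```

```text
[0.57102394 0.03039118 0.17233832] 0.03192259952950541 [-0.22115856 -0.69681601 -1.28804422] 24.675
```

View pics/Ez_side.png

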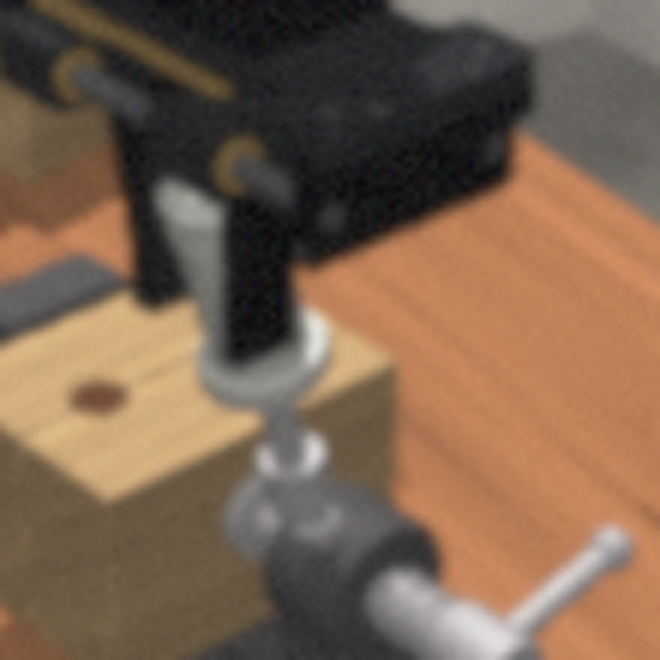

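```bash
cat > rel.py <<'E'
from dd import *
def rel(tag,m,crop=(270,130),T=None,N=(.6105,.0358,.112),y=-.0011):
    T=np.array(T); v=(tag,T,8.2,crop,6,m); p,th,e=single(v,y); s=seat(T,p,y)
    xa,ya,z=fr(8.2); d=s-np.array(N); dx,dy,dz=d@xa,d@ya,d[2]
    print('O',p[:2],'th',round(th,1),'res',e,'seat-N x,y,z',np.array([dx,dy,dz])*1e3,'axial',(-.5*dx+.866*dz)*1e3,'perp',(.866*dx+.5*dz)*1e3)
    show(v,p,f'pics/{tag}3.png',[(N,(0,0,255))],y)
E
python3 - <<'E'
from rel import *
rel('E',[('fl','l',198),('fl','r',329),('fl','b',409),('cap','l',155),('ct','l',257),('ct','r',327)],T=[.571,.0304,.1723])
E
```

```text
O [0.0208 0.0031] th 14.8 res [-5.7  4.8  0.1  0.2  1.  -0.9] seat-N x,y,z [-5.3176 -0.8109 11.1864] axial 12.346221397382461 perp 0.9881156540495076
```

View pics/E3.png

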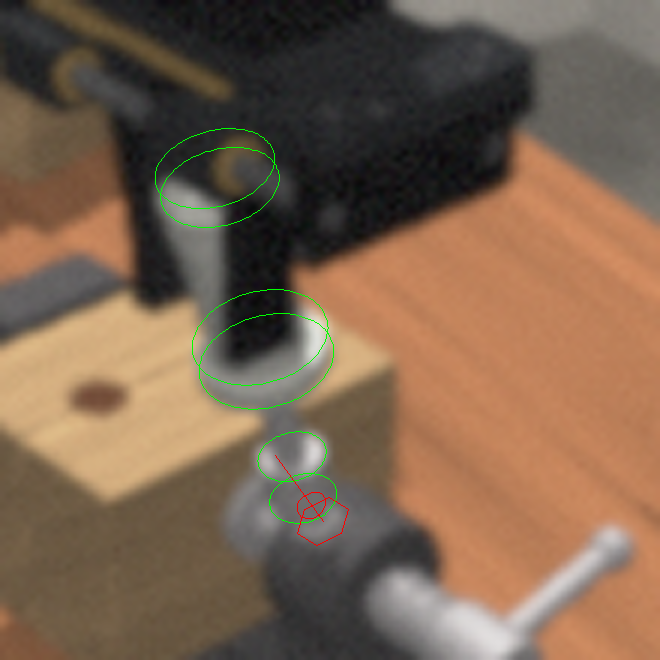

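>>> drive_tool --moves "0 0 0.002 0 1;0.003 0.0004 0 0 1;0 0 -0.003 0 1;0.0005 0 -0.002 0 1;0 0 0 0 1"

```text
time: 25.3
ee_pos: [0.5741, 0.0311, 0.1687]
eef_rot: [-0.051, 0.705, 0.051, 0.705]
ft_force: [0.9, -0.5, -3.4]
width: 0.032
```

```bash
python3 -c "
from look import *
look('F',{'side':(270,130,110,110)},6)"
```

```text
[0.57413698 0.03113183 0.16876277] 0.03160671458623182 [ 1.01051062 -0.91761216 -4.25133689] 25.35
```

View pics/Fz_side.png

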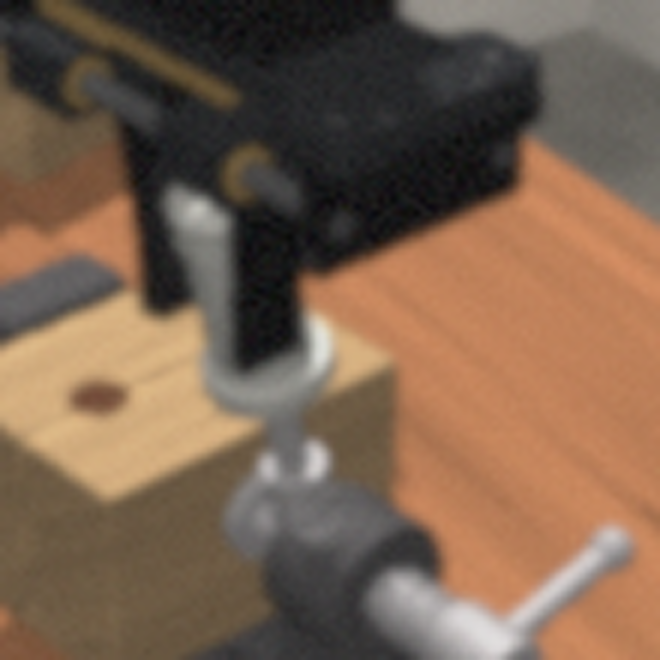

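```bash
python3 - <<'E'
from rel import *
rel('F',[('fl','l',202),('fl','r',334),('fl','b',418),('cap','l',163),('ct','l',260),('ct','r',329)],T=[.574,.0311,.1688])
E
```

```text
O [0.0196 0.0022] th 13.9 res [-4.8  4.   0.1  0.2  0.6 -0.4] seat-N x,y,z [-4.2303 -0.546   6.558 ] axial 7.79435978569844 perp -0.38447197016813023
```

View pics/F3.png

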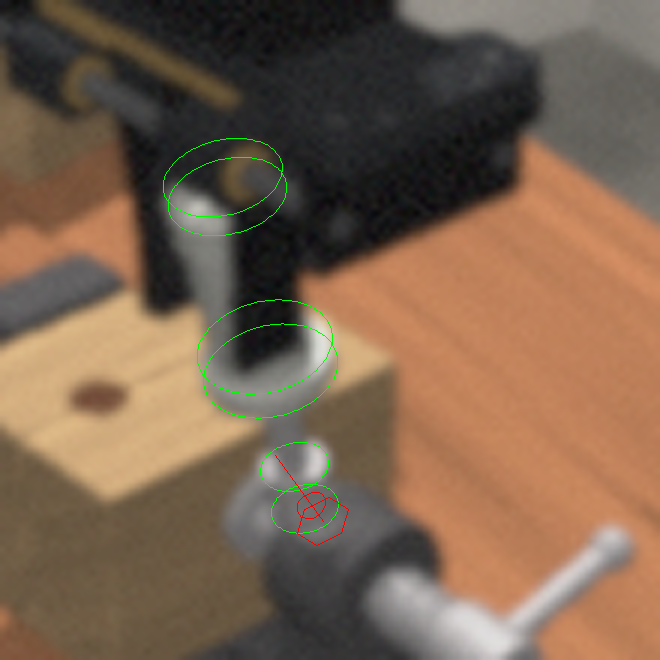

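>>> drive_tool --moves "-0.0055 -0.0008 -0.0015 0 1;-0.0055 -0.0008 -0.002 0 1;-0.004 -0.0006 -0.002 0 1;0 0 0 0 1"

```text
time: 25.85
ee_pos: [0.5591, 0.0288, 0.1638]
eef_rot: [-0.051, 0.705, 0.051, 0.705]
ft_force: [1.5, -1.1, -2.8]
width: 0.0323
```

```bash
python3 -c "
from look import *
look('G',{'side':(270,130,110,110)},6)"
```

```text
[0.55926523 0.02880118 0.16383345] 0.032024888876457616 [ 1.26486807 -0.83501511 -3.89376201] 25.9
```

View pics/Gz_side.png

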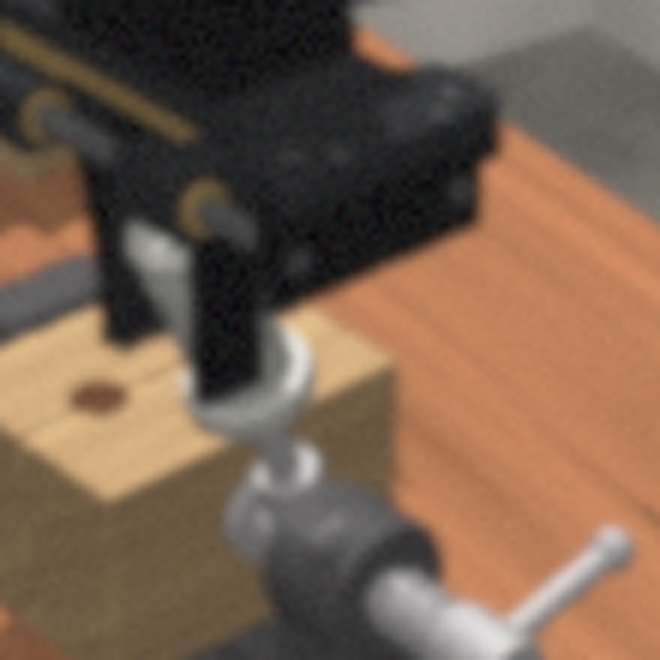

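```bash
python3 - <<'E'
from rel import *
rel('G',[('fl','l',183),('fl','r',314),('fl','b',438),('cap','l',123),('ct','l',251),('ct','r',321)],T=[.5592,.0288,.1638])
E
```

```text
O [0.0267 0.0049] th 19.9 res [-6.5  4.   0.1  0.3  1.8 -1.3] seat-N x,y,z [-6.7027 -0.7116  5.9166] axial 8.475075967327923 perp -2.8462163498101085
```

>>> drive_tool --moves "-0.0055 -0.0008 -0.002 0 1;-0.0055 -0.0008 -0.002 0 1;-0.004 -0.0006 -0.002 0 1;-0.003 -0.0004 -0.001 0 1;0 0 0 0 1"

```text
time: 26.52
ee_pos: [0.5412, 0.0262, 0.1569]
eef_rot: [-0.051, 0.705, 0.051, 0.705]
ft_force: [1.0, -1.2, 0.0]
width: 0.0321
```

```bash
python3 -c "
from look import *
look('H',{'side':(250,130,110,110)},6)"
```

```text
[0.54133826 0.02627432 0.15701283] 0.03169684833018734 [ 0.8837263  -1.69627924 -0.13392095] 26.575
```

View pics/Hz_side.png

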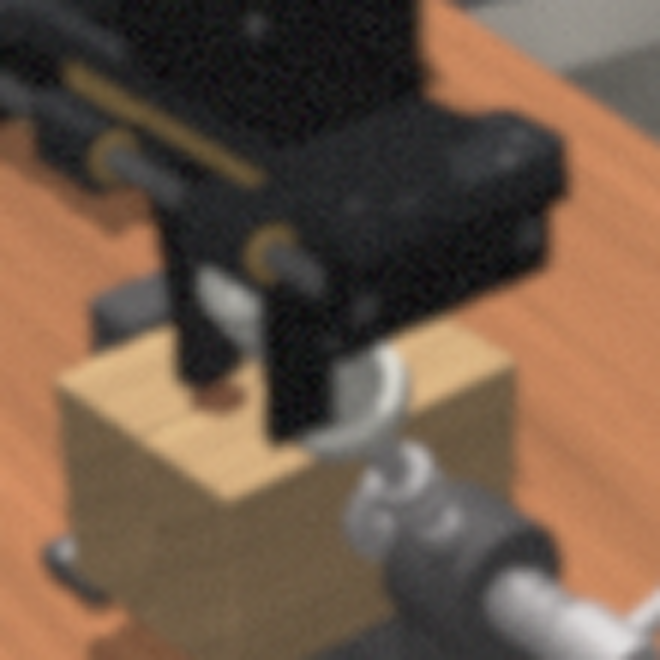

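```bash
python3 - <<'E'
from rel import *
rel('H',[('fl','r',410),('fl','b',459),('cap','l',197),('ct','l',366),('ct','r',433)],T=[.5413,.0263,.157],crop=(250,130))
E
```

```text
O [0.0362 0.0096] th 27.9 res [ 4.5  0.1 -1.2  0.1 -2. ] seat-N x,y,z [-8.3598 -0.633   6.8879] axial 10.144820347789887 perp -3.7956081044335868
```

View pics/H3.png

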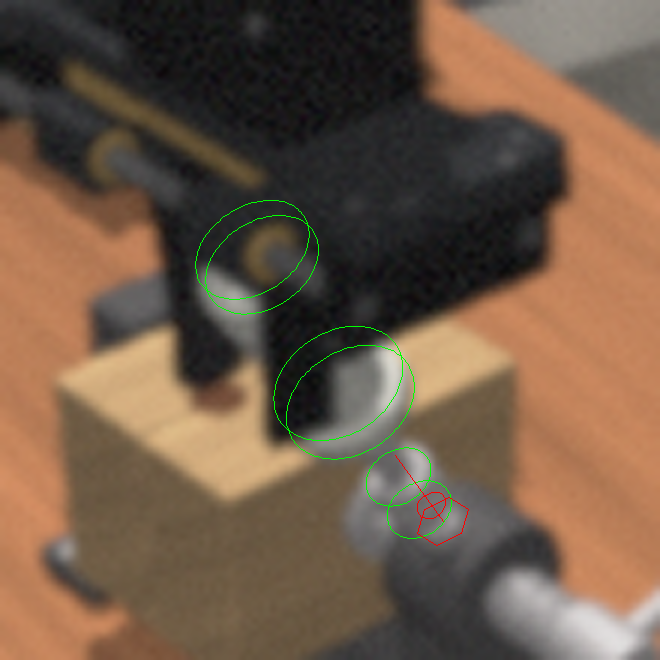

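>>> drive_tool --moves "0.0022 0.0003 0.0008 0 1;0.001 0.0001 -0.0015 0 1;0.001 0.0001 -0.0015 0 1;0 0 0 0 1"

```text
time: 27.08
ee_pos: [0.5454, 0.0268, 0.1539]
eef_rot: [-0.051, 0.706, 0.051, 0.705]
ft_force: [5.0, -1.5, -6.6]
width: 0.0315
```

```bash
python3 -c "
from look import *
look('I',{'side':(250,130,110,110)},6)"
```

```text
[0.54542415 0.02681705 0.15402148] 0.03182952949156192 [ 3.90805731 -1.36342589 -7.05860679] 27.125
```

View pics/Iz_side.png

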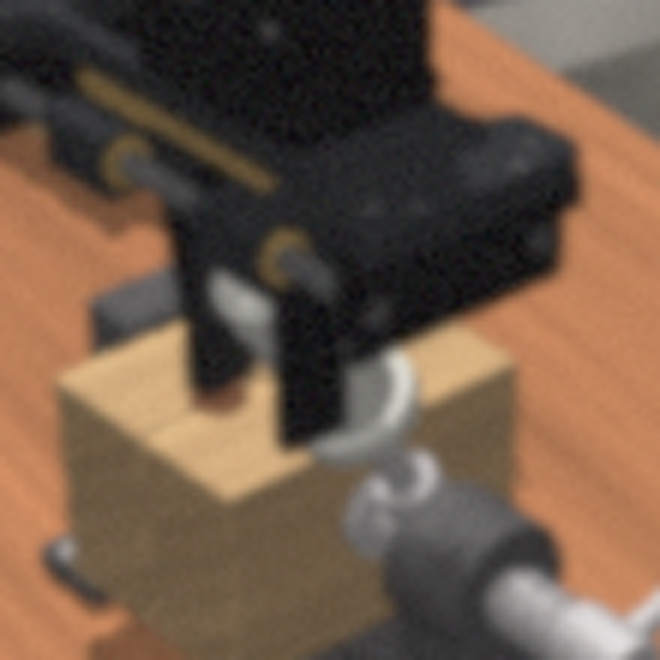

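```bash
python3 - <<'E'
from rel import *
rel('I',[('fl','r',418),('fl','b',466),('cap','l',208),('ct','l',371),('ct','r',440)],T=[.5454,.0268,.154],crop=(250,130))
E
```

```text
O [0.0349 0.0087] th 27.1 res [ 4.   0.  -1.1  0.8 -3.3] seat-N x,y,z [-6.2098 -0.7228  2.5716] axial 5.331862526289882 perp -4.091867273503252
```

View pics/I3.png

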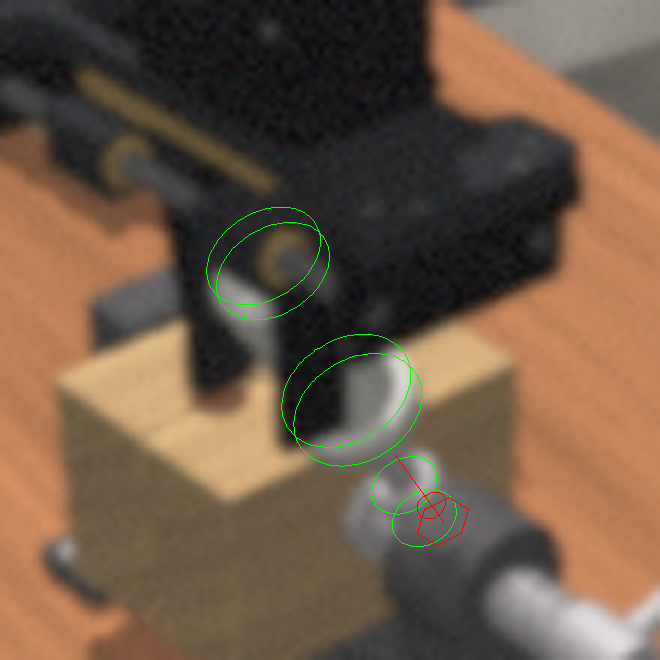

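>>> drive_tool --moves "0.0008 0.0001 -0.002 0 1;0 0 -0.002 0 1;0 0 -0.0013 0 1;0 0 0 0 1"

```text
time: 27.62
ee_pos: [0.5464, 0.0267, 0.1507]
eef_rot: [-0.051, 0.705, 0.051, 0.706]
ft_force: [-4.6, -2.3, 10.5]
width: 0.032
```

```bash
python3 -c "
from look import *
look('J',{'side':(250,130,110,110)},6)"
```

```text
[0.54640488 0.02670549 0.15081087] 0.031413727911460146 [-3.76300459 -1.50164921  8.87378258] 27.675
```

View pics/Jz_side.png

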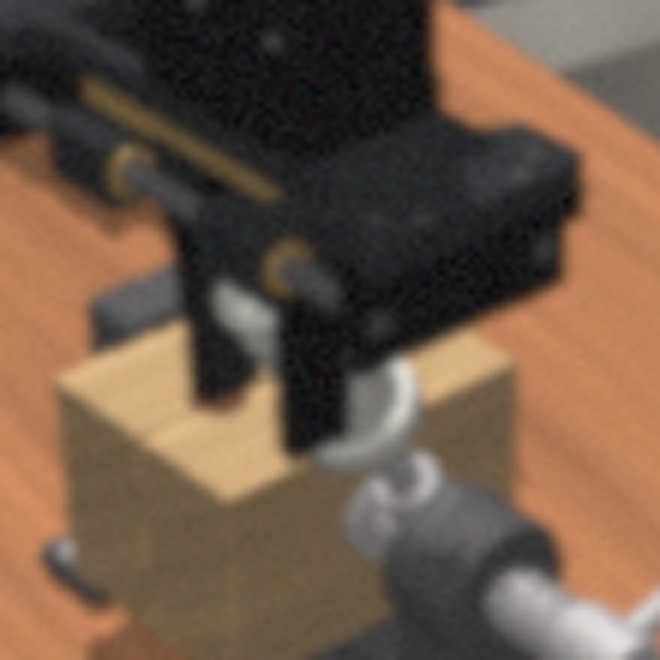

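>>> drive_tool --moves "0.0009 0.0001 -0.003 0 1;0.0009 0.0001 -0.003 0 1;0.0009 0.0001 -0.003 0 1;0.0009 0.0001 -0.003 0 1;0 0 0 0 1"

```text
time: 28.3
ee_pos: [0.5499, 0.0272, 0.1389]
eef_rot: [-0.051, 0.705, 0.051, 0.705]
ft_force: [-6.9, -3.5, 13.8]
width: 0.0319
```

```bash
python3 -c "
from look import *
look('L',{'side':(250,130,110,110)},6)"
```

```text
[0.54993947 0.02716902 0.13907739] 0.032171649054087224 [-6.2428803  -1.62326697 12.49890219] 28.35
```

View pics/Lz_side.png

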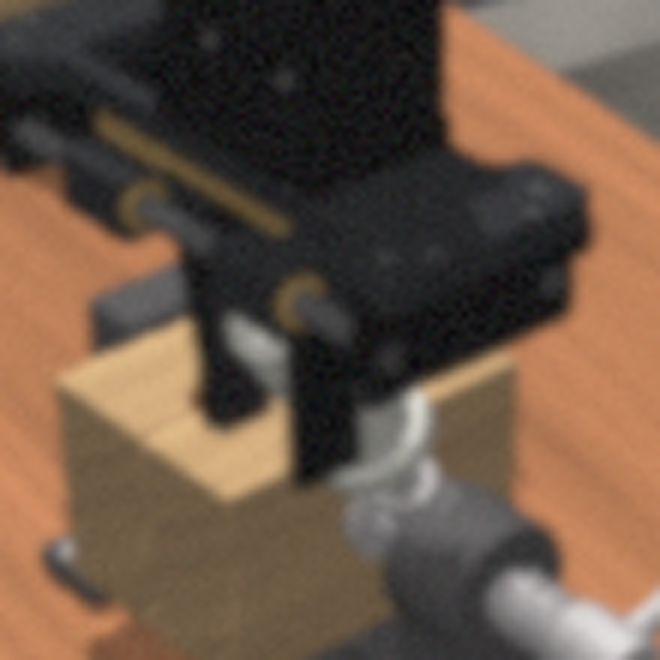

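```bash
python3 - <<'E'
from rel import *
for tag,m,T in (('J',[('fl','r',419),('fl','b',470),('cap','l',211),('ct','l',372),('ct','r',441)],[.5464,.0267,.1508]),('L',[('fl','r',431),('fl','b',489),('cap','l',224)],[.5499,.0272,.139])):
    rel(tag,m,T=T,crop=(250,130))
E
```

```text
O [0.0344 0.0103] th 26.7 res [ 4.6  0.  -1.2  0.7 -3.3] seat-N x,y,z [-6.1047 -0.9644  0.8167] axial 3.7595929034153572 perp -4.878288010216307
O [0.0336 0.0134] th 24.9 res [-0. -0.  0.] seat-N x,y,z [-4.839  -0.9688 -8.5649] axial -4.99771760595066 perp -8.47307372086235
```

View pics/L3.png

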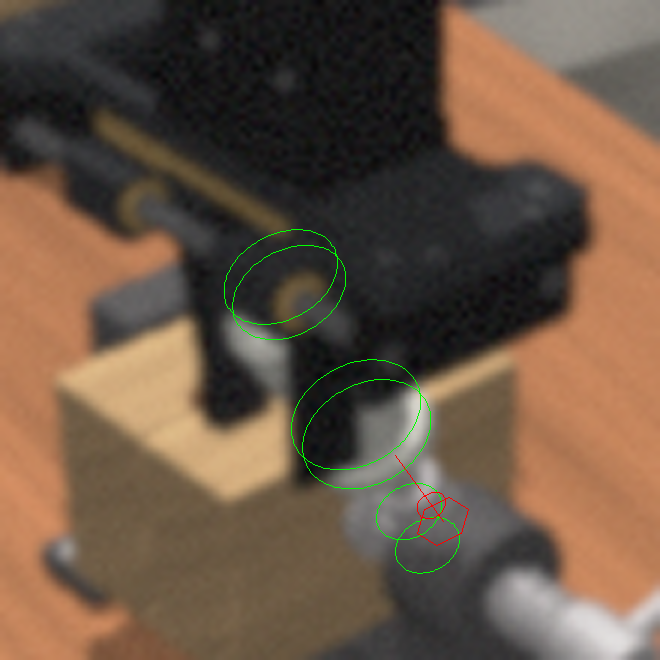

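>>> drive_tool --moves "-0.002 -0.0003 -0.0015 0 1;-0.0021 -0.0003 -0.0015 0 1;0 0 -0.0017 0 1;0 0 0 0 1"

```text
time: 28.85
ee_pos: [0.5456, 0.0265, 0.1343]
eef_rot: [-0.051, 0.705, 0.051, 0.705]
ft_force: [-6.6, -2.3, 12.8]
width: 0.032
```

```bash
python3 -c "
from look import *
look('M',{'side':(250,130,110,110)},6)"
```

```text
[0.54564511 0.0265388  0.13431671] 0.03216945327084058 [-7.14066133 -1.92450382 13.29316965] 28.9
```

View pics/Mz_side.png

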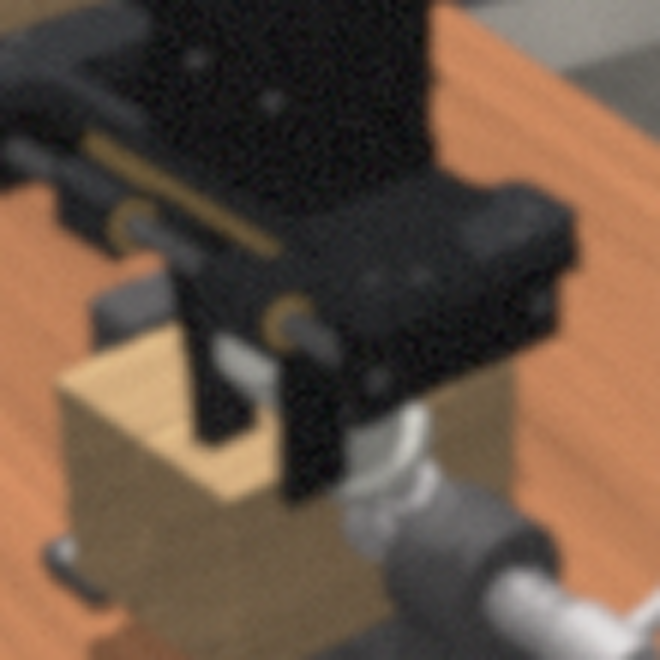

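```bash
python3 - <<'E'
from rel import *
rel('M',[('fl','r',429),('fl','b',494),('cap','l',213)],T=[.5456,.0265,.1343],crop=(250,130))
E
```

```text
O [0.0375 0.0172] th 28.4 res [-0. -0. -0.] seat-N x,y,z [-2.3631 -1.0483 -7.9442] axial -5.698186360916246 perp -6.018539018979104
```

View pics/M3.png

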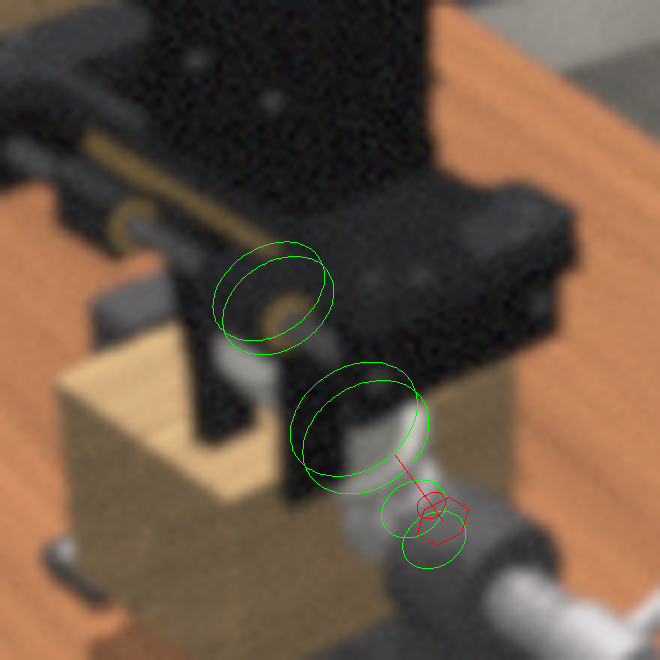

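>>> drive_tool --moves "0 0 -0.0012 0 1;-0.0003 0 -0.0012 0 1;0 0 0 0 1;0 0 0 0 1" --newtons 60

```text
time: 29.4
ee_pos: [0.545, 0.0265, 0.1325]
eef_rot: [-0.05, 0.705, 0.051, 0.705]
ft_force: [-12.1, -3.5, 20.0]
width: 0.0315
```

```bash
python3 -c "
from look import *
for i in range(3): look('P%d'%i,{'side':(250,130,110,110)},6)"
```

```text
[0.54498635 0.02644531 0.13246122] 0.03171537681719496 [-11.95808808  -2.67261642  19.61857287] 29.45
[0.54499693 0.02645987 0.13246907] 0.03190133688171807 [-13.26784973  -2.97448841  20.40678753] 29.5
[0.5450134  0.02646097 0.13248129] 0.03179565510753622 [-12.38940219  -3.40042502  19.59058936] 29.55
```

View pics/P2z_side.png

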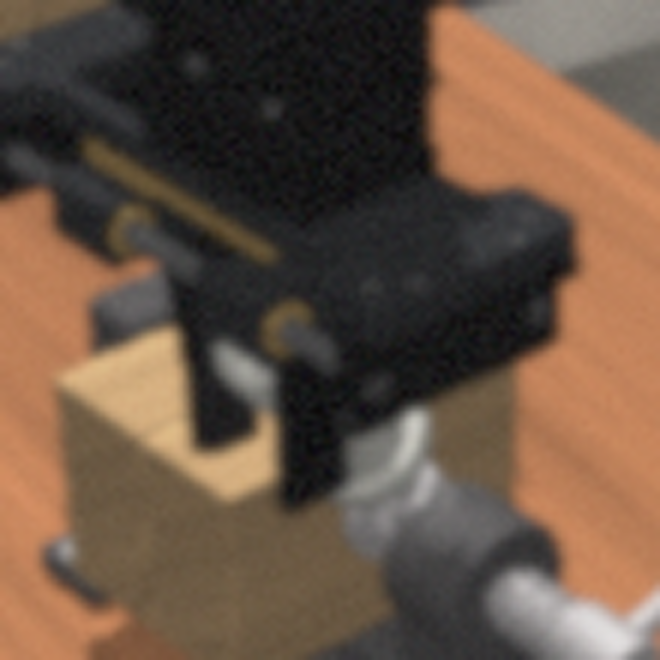

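>>> drive_tool --moves "-0.0006 0 0.0007 0 1;0 0 0 0 1;0 0 0 0 1"

```text
time: 29.92
ee_pos: [0.5447, 0.0265, 0.1327]
eef_rot: [-0.051, 0.705, 0.051, 0.705]
ft_force: [-6.9, -1.8, 13.6]
width: 0.032
```

```bash
python3 -c "
from look import *
look('Q',{'side':(0,0,640,480)},1)
look('Q2',{'side':(250,130,110,110)},6)
snap('top','Q')"
```

```text
[0.54470943 0.02648545 0.13266391] 0.03189342612824998 [-7.27603491 -2.38543237 14.51311196] 29.975
[0.54470537 0.02649338 0.13265343] 0.03177006335576024 [-7.32302456 -2.8934482  13.65150578] 30.025
```

View pics/Q_side.png

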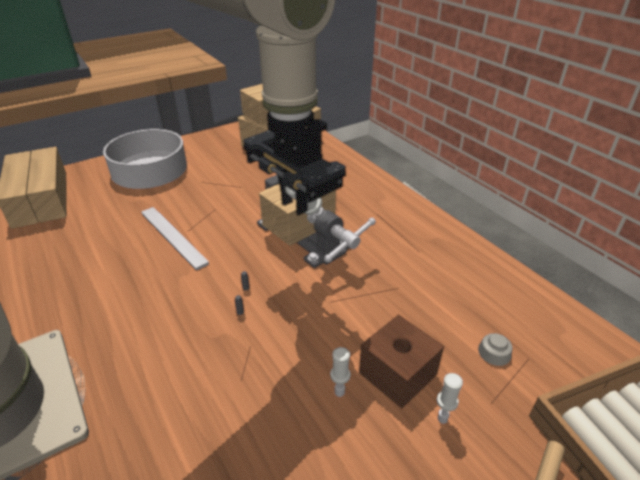

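View pics/Q_top.png

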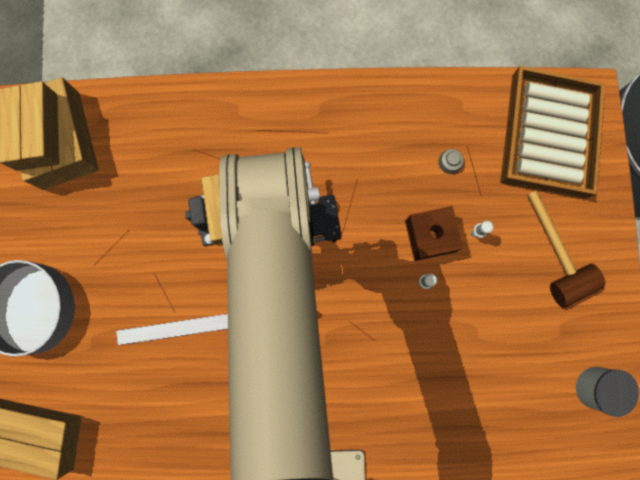

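View pics/Q2z_side.png

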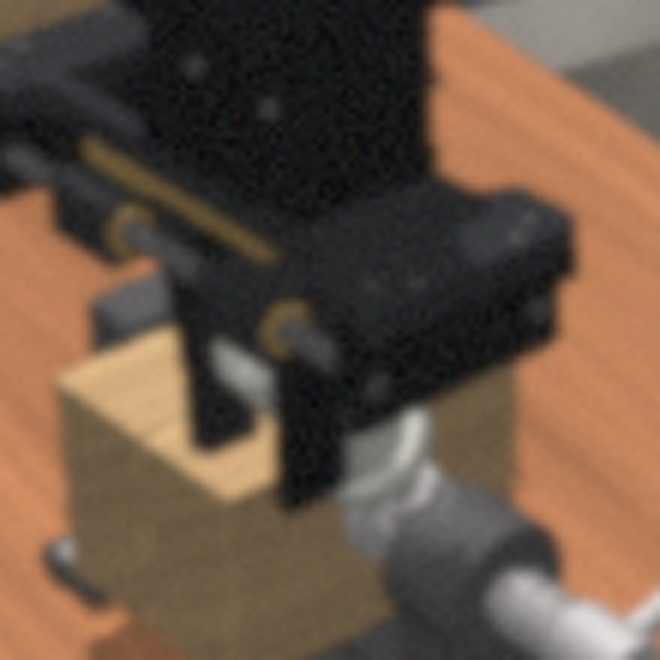

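```bash
python3 - <<'E'
from rel import *
rel('Q2',[('fl','r',429),('fl','b',498),('cap','l',210)],T=[.5447,.0265,.1327],crop=(250,130))
rel('Q2',[('fl','r',427),('fl','b',495),('cap','l',213)],T=[.5447,.0265,.1327],crop=(250,130))
q=load('Q','side'); P=np.array([.639,-.0235,.075]);xa=np.array([.99,.143,0])
for a in(1.3,1.5,1.7,1.9):
    d=-np.sin(a)*xa+np.array([0,0,np.cos(a)]); print(a,proj(q,[P+.061*d,P-.061*d]).round(1).tolist())
E
```

```text
O [0.0387 0.0174] th 29.8 res [-0.  0.  0.] seat-N x,y,z [-0.9743 -0.9199 -8.742 ] axial -7.083418824953454 perp -5.214716769481142
O [0.0376 0.0186] th 27.6 res [0. 0. 0.] seat-N x,y,z [-3.9011 -0.9199 -8.5806] axial -5.48020757451882 perp -7.668635939507585
1.3 [[327.9, 245.8], [371.3, 234.2]]
1.5 [[327.0, 251.2], [372.4, 229.1]]
1.7 [[327.1, 256.1], [372.7, 224.2]]
1.9 [[328.2, 260.3], [372.1, 219.9]]
```

```bash
python3 -c "
from bench import ticket,r
s=r.read_state();print(s['time'],s['ft_force'],s['width'])
print(ticket.close_job())"
```

```text
30.075 [-8.83696322 -3.06966352 13.27506304] 0.03168100995307689
the job is handed in; nothing more can be done
None
```

The bar is turned level, and the gun is snapped onto the nipple and held pushed in. I handed the job in at about 30 s. No verdict came back.

**Bar:** I pushed it round to about 1.75 rad with the closed fingers. The last side picture still shows it there.

**Gun tilt:** The tool cannot lean, so I tilted the gun in the grip against the rim of its block. The first tilt slipped in the fingers, so I put the gun back and gripped it again. The second tilt sagged to about 15–17° in the air. I swung it on to nearly 30° with the coupler resting on the nipple's ball.

**Snap and push:** The wrist force flipped to a pull when the coupler snapped on. Pushing further, the force jumped from about 18 N to 27 N, which I read as the tube's hard stop. I then eased back to about 18–19 N along the axis, which should leave the nose nearly 16 mm in. The grip is set to 60 N.

**Last checks:**
- **Angle:** picture fits gave the gun 27.6–29.8° of lean against the nipple's 30°. The force direction alone suggested about 23° after easing off and 28° before.
- **Coupler position:** the fit put the coupler about 5–8 mm to one side of the modelled ball, outside the 3 mm limit. I take this as camera and fit error, because the pull and the spring forces show it seated.
- **Push depth:** the pictures suggested 10–14 mm, and the force suggests close to 16 mm.
- **Tool height:** the pictures put the fingers about 30–36 mm higher than the reported pose. I allowed for this throughout.
- **Loose pieces:** the box and the pieces in view look unmoved. In the last top view the arm hides the dowels and part of the box, so I judged those from the side view.

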